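Lay the finished watch heads out on their matching trays

TASK

Put each of the four loose watch heads on the tray whose dark outline has its shape and size: dial up, lying flat, centred on the outline, with its lugs lined up with the outline's (either way round will do). Set each one down gently, without dropping it, and do not push or tip the eye loupe and the glass jar that stand among them.

Things in the scene. Friction and masses are not known exactly. Their poses are not given: they have to be found in the camera images.
- watch_large_round: The large round dark steel watch head (white dial, no strap), loose on the table, dial up: round case 52 mm in diameter, lug bar 26 mm wide, 64 mm over the lug ends. Case 13 mm high, lug bar 11 mm; about 110 g, +-40 %. Origin: centre of underside. x along the lug bar (12-6 line), z up out of the dial; crown 3.5 mm out at -y. Lug ends are flat upright faces square to x, good to grip.
- tray_large_round: Fixed tray of the large round watch: purple plate 96 (x) by 80 mm (y), white pad with flat top 8 mm above the underside, no raised rim; in its middle the dark grey outline of the large round watch, lug bar along x, 1.5 mm larger all round, flush. Origin: centre of underside, on the table; z up.
- watch_small_round: The small round dark steel watch head (white dial, no strap), loose on the table, dial up: round case 36 mm in diameter, lug bar 20 mm wide, 47 mm over the lug ends. Case 13 mm high, lug bar 11 mm; about 60 g, +-40 %. Origin: centre of underside. x along the lug bar (12-6 line), z up out of the dial; crown 3.5 mm out at -y. Lug ends are flat upright faces square to x, good to grip.
- tray_small_round: Fixed tray of the small round watch: purple plate 96 (x) by 80 mm (y), white pad with flat top 8 mm above the underside, no raised rim; in its middle the dark grey outline of the small round watch, lug bar along x, 1.5 mm larger all round, flush. Origin: centre of underside, on the table; z up.
- watch_square: The square dark steel watch head (white dial, no strap), loose on the table, dial up: square case 42 x 42 mm, lug bar 24 mm wide, 55 mm over the lug ends. Case 13 mm high, lug bar 11 mm; about 90 g, +-40 %. Origin: centre of underside. x along the lug bar (12-6 line), z up out of the dial; crown 3.5 mm out at -y. Lug ends are flat upright faces square to x, good to grip.
- tray_square: Fixed tray of the square watch: purple plate 96 (x) by 80 mm (y), white pad with flat top 8 mm above the underside, no raised rim; in its middle the dark grey outline of the square watch, lug bar along x, 1.5 mm larger all round, flush. Origin: centre of underside, on the table; z up.
- watch_oblong: The oblong dark steel watch head (white dial, no strap), loose on the table, dial up: oblong case 52 mm (x) by 30 mm (y), lug bar 22 mm wide, 61 mm over the lug ends. Case 13 mm high, lug bar 11 mm; about 75 g, +-40 %. Origin: centre of underside. x along the lug bar (12-6 line), z up out of the dial; crown 3.5 mm out at -y. Lug ends are flat upright faces square to x, good to grip.
- tray_oblong: Fixed tray of the oblong watch: purple plate 96 (x) by 80 mm (y), white pad with flat top 8 mm above the underside, no raised rim; in its middle the dark grey outline of the oblong watch, lug bar along x, 1.5 mm larger all round, flush. Origin: centre of underside, on the table; z up.
- loupe: Black eye loupe standing among the work, a tapered cylinder 36 mm across at the foot and 32 mm high, light and loose; bystander. Origin: centre of its underside.
- jar: Small amber glass jar with a metal cap, 38 mm across and 45 mm high, loose; bystander. Origin: centre of its underside.
Things that resemble listed ones, but are neither listed nor needed, are in the scene too. What is shaped like the tray_small_round but red is not meant.

How it is judged:
By the outcome, as a careful person would: the job done as asked, in the order asked, and still so for the second after the job is handed in, with the robot touching nothing.
It also fails if it takes over 96 s, if anything falls off the work surface, if the arm or the gripper's body presses on something with over 40 N, if the wrist force passes 120 N, or if a joint passes its speed limit or range.

ROBOT

A 6-joint arm with a two-finger parallel gripper is mounted at the origin on the work surface. World frame = base frame: x ahead of the robot, y to its left, z up, the work surface at z = 0. Lengths are in m, angles in rad, forces in N, time in s.
With the tool pointing down it reaches from about 0.25 to 0.725 m from the base axis. Payload 4 kg.
Tool frame: the origin (TCP) lies at the very end of the fingers, on their centre line; the grasp point (between the pads) lies 19 mm behind it; z points along the fingers, y is the direction in which the jaws open and shut (so a half turn about z gives the same grasp; the last joint's range is limited). The gripper opens to 85 mm and grips with 20 to 120 N. Pads are 22 mm wide; open, the fingers measure 114 mm over their backs; the gripper's body (76 mm by 85 mm) begins 54 mm behind the grasp point. The pads swing forward as they close: fully open they stand 13 mm farther back than shut.
Start: joints at [-1.183, 0.241, 0.005, 1.335, 0, 1.571], TCP at [0.189, -0.463, 0.231] pointing down, gripper open.
Joint ranges: [-2.72, 2.72], [-1.05, 1.87], [-1.09, 1.28], [-1.99, 2.15], [-1.42, 1.44], [-3.14, 3.14]. Speed limits (rad/s): [2.79, 2.79, 3.14, 3.14, 3.14, 3.14].

INTERFACE

Orientations are given as a unit quaternion [x, y, z, w].
In Python, from workcell import bot gives the robot as it stands.
- The arm moves only by the shell command python3 -m crank 'ROWS'. ROWS is JSON, a list that holds one entry, the list of rows, each a list of 5 numbers: the shift along the tool's x, y, z in mm, then the turn about the tool's z in degrees, then the closure in counts, from 0 (fully open) to 255 (shut). In form: [[[tx, ty, tz, turn, grip], ...]]. A call has 1 to 12 rows; each row shifts and turns the pose as measured when the row begins, along the tool's axes as they then stand; what a row does not reach is not made up. A row lasts 1/8 s, in which the tool goes at most 62.5 mm and 10.7 degrees, less where a joint would pass 70% of its speed; a pose out of reach is approached as far as the arm can. A call is refused whole if a number of a shift passes 62.5 or a number of a turn 10.7, either way. A call with a gripper value outside its range is refused whole. The fingers move at their own pace and stop on an object; the grip force is fixed at half the most. Time passes only in rows, so rows that do not move let the fingers close. It gives the time, the measured TCP pose, the force and the opening at its end, in the units of the state.
- bot.get_obs(): the state, without advancing time (a new reading comes with each control period).
- bot.camera(name): name is "scene" or "top"; returns a dict with "img" (400x640x3 uint8, blue, green, red), "depth" (400x640 float32, m along the optical axis (not along the pixel's ray), 0 where there is no reading), "fx", "fy", "cx", "cy" (pixels), "R" (3x3) and "t" (3): a world point X has camera coordinates R X + t. Camera axes: x right, y down, z forward; pixel columns grow to the right and rows downward; lengths in m; the calibration is good to about 2 mm. A picture is of the moment at which its call begins.
- bot.job_done(): hands the job in, once; it reports no verdict.
The state is a dict: "clock": time; "joint_pos": joint angles; "joint_vel": joint speeds; "tau": joint torques, N m; "eef_pos": TCP position; "tool_rot": TCP orientation; "ft_force": force on the tool from outside, world axes, zero at the start; "ft_torque": the same for the moment, N m; "grip_width": finger opening in m.
Only numpy, scipy, OpenCV 4.12 (cv2) and the standard library are available. Lean on these libraries where they do the work, as an engineer would, in place of code of your own. Each camera call takes 0.05 s, during which the arm holds its last target.

## Working session

There is one attempt and no reset: what is moved stays moved. The work goes in short steps, Python scripts to look and compute and a shell command to move; the robot and the scene stay as the last step left them, time stands still between calls to the robot, and variables do not carry over. Pictures are saved under pics/ and viewed, and the job is handed in when it is done.

```bash
ls; mkdir -p pics
python3 - <<'E'
from workcell import bot
import cv2,numpy as np
o=bot.get_obs()
for k in o: print(k,np.round(o[k],3))
for n in("top","scene"):
    c=bot.camera(n); cv2.imwrite(f"pics/{n}0.png",c["img"]); np.savez(f"{n}0.npz",**c)
    print(n,c["fx"],c["fy"],c["cx"],c["cy"],np.round(c["R"],3).tolist(),np.round(c["t"],3))
E
```

```text
pics
clock 0.0
joint_pos [-1.183  0.241  0.004  1.335 -0.     1.571]
joint_vel [ 0.001  0.001  0.     0.001 -0.001  0.001]
tau [-0.0000e+00 -3.7232e+01  2.5241e+01  1.7000e-02  0.0000e+00  0.0000e+00]
eef_pos [ 0.189 -0.462  0.23 ]
tool_rot [ 0.981  0.193 -0.    -0.001]
ft_force [-0.072 -0.445  0.471]
ft_torque [-0.043 -0.026  0.021]
grip_width 0.085
top 362.7098178714815 362.7098178714815 312.12106743966746 193.7627429082952 [[-0.022, -1.0, 0.02], [-0.982, 0.018, -0.19], [0.19, -0.024, -0.982]] [-0.011  0.434  0.917]
scene 389.32959582014547 389.32959582014547 323.37250108116723 197.4243239758173 [[0.741, 0.672, 0.008], [0.546, -0.596, -0.589], [-0.391, 0.441, -0.808]] [-0.306 -0.223  1.289]
```

View pics/top0.png

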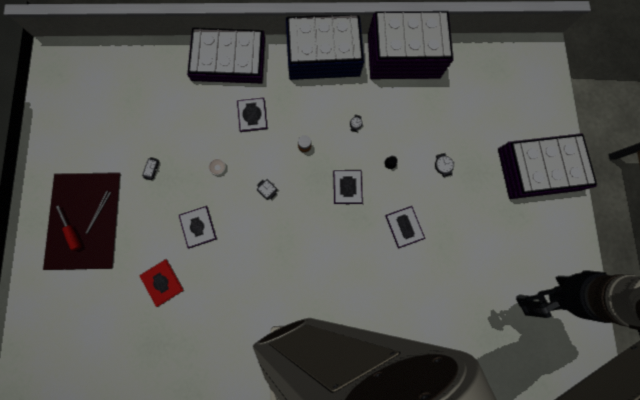

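View pics/scene0.png

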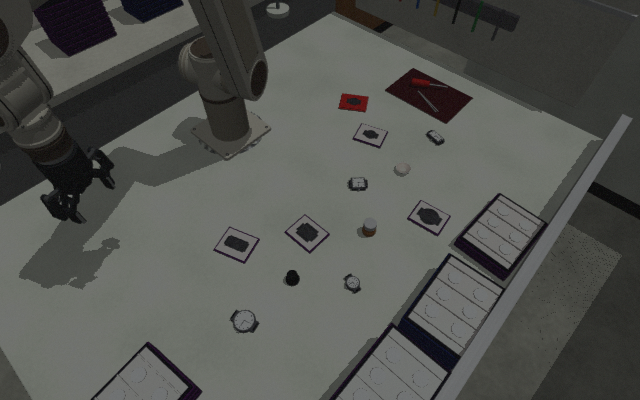

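```bash
cat > h.py <<'E'
import numpy as np,cv2
def ray(c,u,v,z):
    d=np.stack([(np.asarray(u,float)-c["cx"])/c["fx"],(np.asarray(v,float)-c["cy"])/c["fy"],np.ones(np.shape(u))],-1)
    R,t=c["R"],c["t"]; o=-R.T@t; w=d@R
    s=(z-o[2])/w[...,2]
    return o+s[...,None]*w
def proj(c,X):
    p=np.asarray(X)@c["R"].T+c["t"]
    return np.stack([c["fx"]*p[...,0]/p[...,2]+c["cx"],c["fy"]*p[...,1]/p[...,2]+c["cy"]],-1)
def load(n): 
    return dict(np.load(n+".npz"))
E
python3 - <<'E'
from h import *
c=load("top0")
im=cv2.convertScaleAbs(c["img"],alpha=1.5)
a=cv2.resize(im[90:260,135:305],None,fx=3.4,fy=3.4,interpolation=cv2.INTER_CUBIC);b=cv2.resize(im[90:260,300:470],None,fx=3.4,fy=3.4,interpolation=cv2.INTER_CUBIC)
cv2.imwrite("pics/a.png",a);cv2.imwrite("pics/b.png",b)
for n in("top0","scene0"):
    c=load(n)
    print(n,-c["R"].T@c["t"])
t=load("top0")
for u,v in[(445,165),(356,123),(267,188),(150,168),(252,114),(197,226),(348,187),(405,226),(391,161),(305,145),(217,168),(161,282)]:
    print(u,v,ray(t,u,v,0.01).round(3), t["depth"][v,u].round(3),t["img"][v,u])
E
```

```text
top0 [0.25122195 0.0025412  0.98299669]
scene0 [ 0.85252021 -0.49576781  0.91209219]
445 165 [ 0.515 -0.394  0.01 ] 1.011 [115 113 112]
356 123 [ 0.642 -0.15   0.01 ] 1.027 [113 111 110]
267 188 [0.458 0.102 0.01 ] 0.989 [104 101 101]
150 168 [0.52  0.423 0.01 ] 0.991 [106 103 102]
252 114 [0.674 0.145 0.01 ] 1.036 [32 30 30]
197 226 [0.357 0.289 0.01 ] 0.97 [36 33 34]
348 187 [ 0.457 -0.12   0.01 ] 0.998 [25 23 23]
405 226 [ 0.346 -0.27   0.01 ] 0.983 [28 26 25]
391 161 [ 0.529 -0.243  0.01 ] 0.989 [5 6 5]
305 145 [ 0.579 -0.004  0.01 ] 0.982 [113 111 110]
217 168 [0.517 0.24  0.01 ] 1.009 [122 120 119]
161 282 [0.214 0.376 0.01 ] 0.943 [25 24 23]
```

View pics/a.png

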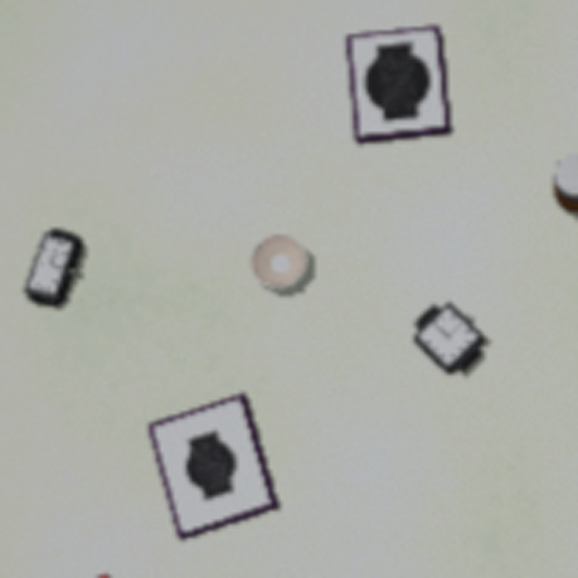

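View pics/b.png

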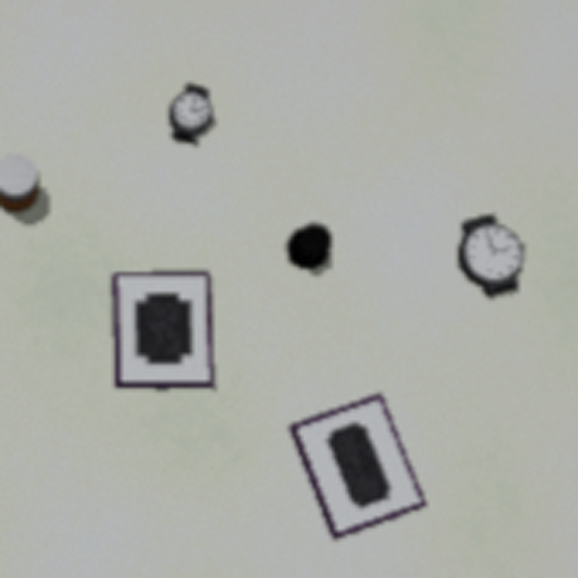

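```bash
cat > meas.py <<'E'
from h import *
W={"large":(0.515,-0.394),"small":(0.642,-0.15),"square":(0.458,0.102),"oblong":(0.52,0.423)}
T={"large":(0.674,0.145),"small":(0.357,0.289),"square":(0.457,-0.12),"oblong":(0.346,-0.27)}
S=6
def patch(c,xy,z,half):
    p=proj(c,np.array([*xy,z])); u0,v0=int(p[0])-half,int(p[1])-half
    u0=max(u0,0);v0=max(v0,0)
    g=cv2.cvtColor(c["img"],cv2.COLOR_BGR2GRAY)[v0:v0+2*half,u0:u0+2*half]
    big=cv2.resize(g,None,fx=S,fy=S,interpolation=cv2.INTER_CUBIC)
    f=lambda q:( (np.asarray(q,float)+0.5)/S-0.5+np.array([u0,v0]))
    return big,f,(p-[u0,v0]+.5)*S
def pick(m,near):
    n,l,st,ce=cv2.connectedComponentsWithStats(m.astype(np.uint8))
    b=[(np.hypot(*(ce[i]-near)),i) for i in range(1,n) if st[i,4]>30*S*S/4]
    return l==min(b)[1]
def world(c,m,f,z):
    v,u=np.nonzero(m); q=f(np.stack([u,v],-1)); return ray(c,q[:,0],q[:,1],z)[:,:2]
def pca(P):
    m=P.mean(0); w,V=np.linalg.eigh(np.cov((P-m).T)); a=V[:,1]
    ang=np.degrees(np.arctan2(a[1],a[0]))%180
    e=[np.ptp((P-m)@V[:,i])*1e3 for i in(1,0)]
    R=(P-m)@V[:,::-1]; mid=m+V[:,::-1]@((R.max(0)+R.min(0))/2)
    return m,ang,e,mid
def tray(c,xy,half=28):
    big,f,p=patch(c,xy,.008,half)
    m=pick(big<68*1.0,p); P=world(c,m,f,.008); return pca(P)
def padquad(c,xy,half=28):
    big,f,p=patch(c,xy,.008,half)
    return big,f,p
def watch(c,xy,half=17,zc=.008):
    big,f,p=patch(c,xy,.011,half)
    d=big<75
    k=pick(d,p)
    cs,_=cv2.findContours(k.astype(np.uint8),cv2.RETR_EXTERNAL,cv2.CHAIN_APPROX_NONE)
    full=np.zeros(big.shape,np.uint8); cv2.drawContours(full,[max(cs,key=cv2.contourArea)],-1,1,-1)
    dial=full.astype(bool)&~d
    dial=cv2.morphologyEx(dial.astype(np.uint8),cv2.MORPH_CLOSE,np.ones((13,13),np.uint8))
    return pca(world(c,full,f,zc)),pca(world(c,dial,f,.013))
def show(n,r): print(n,"ctr",(r[0]*1e3).round(1),"ang",round(r[1],1),"ext",np.round(r[2],1),"mid",(r[3]*1e3).round(1))
E
python3 - <<'E'
from meas import *
for n in("top0","scene0"):
    c=load(n)
    for k in T: show(n+" tray "+k,tray(c,T[k]))
    for k in W:
        a,b=watch(c,W[k]); show(n+" watch "+k,a); show("   dial",b)
E
```

```text
top0 tray large ctr [676.  147.1] ang 5.4 ext [66.6 53.2] mid [676.2 146.9]
top0 tray small ctr [356.7 290.3] ang 17.6 ext [49.4 37.7] mid [356.8 290.4]
top0 tray square ctr [ 459.3 -119.1] ang 178.2 ext [57.1 44.6] mid [ 459.5 -119.2]
top0 tray oblong ctr [ 345.5 -270.4] ang 18.3 ext [63.5 32.4] mid [ 345.8 -270.3]meas.py:19: RuntimeWarning: Mean of empty slice.
  m=P.mean(0); w,V=np.linalg.eigh(np.cov((P-m).T)); a=V[:,1]
  ret = um.true_divide(
  avg = a.mean(axis, **keepdims_kw)
meas.py:19: RuntimeWarning: Degrees of freedom <= 0 for slice
  m=P.mean(0); w,V=np.linalg.eigh(np.cov((P-m).T)); a=V[:,1]
  c *= np.true_divide(1, fact)
  c *= np.true_divide(1, fact)
Traceback (most recent call last):
  File "meas.py", line 38, in watch
    return pca(world(c,full,f,zc)),pca(world(c,dial,f,.013))
                                   ~~~^^^^^^^^^^^^^^^^^^^^^^
  File "meas.py", line 21, in pca
    e=[np.ptp((P-m)@V[:,i])*1e3 for i in(1,0)]
       ~~~~~~^^^^^^^^^^^^^^
ValueError: zero-size array to reduction operation maximum which has no identity
```

```bash
python3 - <<'E'
s=open('meas.py').read()
s=s.replace("""    k=pick(d,p)
""","""    k=cv2.morphologyEx(d.astype(np.uint8),cv2.MORPH_CLOSE,cv2.getStructuringElement(cv2.MORPH_ELLIPSE,(S*3+1,S*3+1)))
    k=pick(k,p); 
""").replace("d=big<75","d=big<thr").replace("zc=.008)","zc=.008,thr=78)")
open('meas.py','w').write(s)
E
python3 - <<'E'
from meas import *
for n in("top0","scene0"):
    c=load(n)
    for k in T:
        show(n+" tray "+k,tray(c,T[k]))
    for k in W:
        try:
            a,b=watch(c,W[k]); show(n+" watch "+k,a); show("   dial",b)
        except Exception as e: print(k,e)
ims=[]
for n in("top0","scene0"):
    c=load(n)
    ims.append(np.hstack([cv2.resize(patch(c,W[k],.011,17)[0],(200,200)) for k in W]))
cv2.imwrite("pics/w.png",cv2.convertScaleAbs(np.vstack(ims),alpha=1.6))
E
```

```text
top0 tray large ctr [676.  147.1] ang 5.4 ext [66.6 53.2] mid [676.2 146.9]
top0 tray small ctr [356.7 290.3] ang 17.6 ext [49.4 37.7] mid [356.8 290.4]
top0 tray square ctr [ 459.3 -119.1] ang 178.2 ext [57.1 44.6] mid [ 459.5 -119.2]
top0 tray oblong ctr [ 345.5 -270.4] ang 18.3 ext [63.5 32.4] mid [ 345.8 -270.3]
top0 watch large ctr [ 511.1 -385.9] ang 17.0 ext [68.7 48.1] mid [ 514.5 -387.5]
   dial ctr [ 508.4 -386. ] ang 17.0 ext [57.9 26. ] mid [ 508.4 -385.3]
top0 watch small ctr [ 630.1 -147.1] ang 84.4 ext [38.  34.1] mid [ 633.2 -149.4]
   dial ctr [ 632.1 -141.4] ang 64.8 ext [33.5 21.2] mid [ 631.2 -147. ]
top0 watch square ctr [454.4 102.8] ang 44.4 ext [60.7 45.2] mid [455.  102.5]
   dial ctr [456.3 103.6] ang 60.8 ext [53.2 42.4] mid [454.1 101.2]
top0 watch oblong ctr [515.6 416. ] ang 163.7 ext [64.6 39.6] mid [518.  419.2]
   dial ctr [522.4 416.2] ang 178.2 ext [55.2 37.3] mid [515.9 415.9]
scene0 tray large ctr [674.9 148.4] ang 5.9 ext [66.8 55.1] mid [674.5 148.5]
scene0 tray small ctr [355.3 291.2] ang 17.7 ext [50.2 39.4] mid [355.2 291.1]
scene0 tray square ctr [ 459.1 -118.1] ang 179.6 ext [58.2 45.4] mid [ 458.8 -117.9]
scene0 tray oblong ctr [ 345.5 -269.4] ang 18.1 ext [64.4 33.7] mid [ 345.3 -269.1]
scene0 watch large ctr [ 517.9 -392. ] ang 13.7 ext [69.9 57.2] mid [ 518.5 -392.8]
   dial ctr [ 517.3 -391.1] ang 86.3 ext [52.3 64.5] mid [ 519.2 -393.9]
scene0 watch small ctr [ 644.8 -153.3] ang 165.4 ext [51.3 43.8] mid [ 643.  -151.2]
   dial ctr [ 650.1 -147.4] ang 57.6 ext [40.1 43.9] mid [ 646.9 -153.9]
scene0 watch square ctr [458.1  97.1] ang 43.0 ext [61. 53.] mid [455.2 101.5]
   dial ctr [453.1 100.7] ang 49.1 ext [57.3 49.6] mid [456.7  97.2]
scene0 watch oblong ctr [521.1 415. ] ang 169.3 ext [68.3 44.7] mid [518.3 419. ]
   dial ctr [521.3 418.7] ang 7.6 ext [61.6 43.6] mid [520.8 410.2]
```

View pics/w.png

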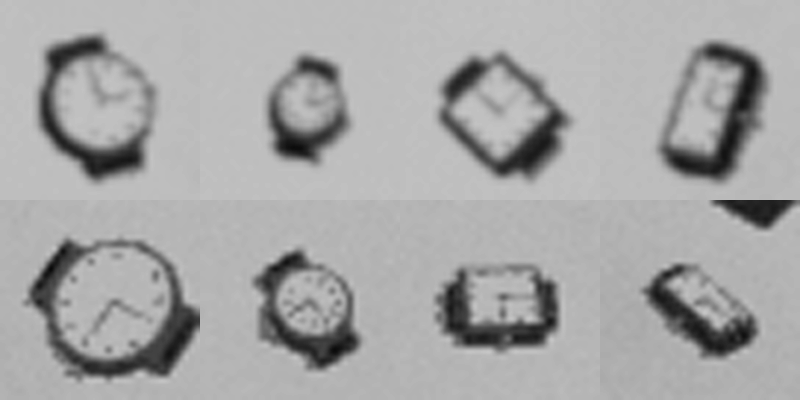

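```bash
cat >> meas.py <<'E'
def hull(c,xy,half=17,z=.006,rad=.042,dthr=22):
    big,f,p=patch(c,xy,z,half)
    bg=np.median(big)
    m=(big<bg-dthr)
    v,u=np.nonzero(m); q=f(np.stack([u,v],-1)); P=ray(c,q[:,0],q[:,1],z)[:,:2]
    P=P[np.hypot(*(P-xy).T)<rad].astype(np.float32)
    h=cv2.convexHull((P*1e3).astype(np.float32))
    M=cv2.moments(h); ctr=np.array([M["m10"],M["m01"]])/M["m00"]
    ang=np.degrees(.5*np.arctan2(2*M["mu11"],M["mu20"]-M["mu02"]))%180
    a=np.radians(ang);A=np.array([[np.cos(a),np.sin(a)],[-np.sin(a),np.cos(a)]])
    R=(h[:,0]-ctr)@A.T
    mid=ctr+A.T@((R.max(0)+R.min(0))/2)
    return ctr,ang,np.ptp(R,axis=0),mid,cv2.minAreaRect(h)
def showh(n,r): print(n,"ctr",r[0].round(1),"ang",round(r[1],1),"ext",r[2].round(1),"mid",r[3].round(1),"mar",np.round(np.hstack(r[4]),1))
E
python3 - <<'E'
from meas import *
for k in W:
  for n in("top0","scene0"):
    showh(n+" "+k,hull(load(n),W[k]))
E
```

```text
top0 large ctr [ 516.3 -392.5] ang 10.2 ext [71.9 59.7] mid [ 516.3 -393. ] mar [ 516.2 -392.2   55.7   73.4   78. ]
scene0 large ctr [ 516.6 -391.8] ang 14.7 ext [69.4 58.4] mid [ 517.1 -392.6] mar [ 516.6 -391.7   70.5   56.1   41.3]
top0 small ctr [ 642.9 -150.3] ang 167.1 ext [55.8 41.9] mid [ 643.4 -151.3] mar [ 643.4 -150.    57.1   40.2    6.2]
scene0 small ctr [ 642.7 -149.6] ang 157.5 ext [53.4 45. ] mid [ 642.1 -150.4] mar [ 643.3 -149.9   53.    43.7    4.6]
top0 square ctr [455.1 102.5] ang 44.5 ext [63.7 48.4] mid [455.6 102.3] mar [455.6 102.3  63.6  48.4  45.2]
scene0 square ctr [454.2 103.5] ang 56.2 ext [66.  58.1] mid [454.  103.7] mar [454.1 102.7  62.6  55.7  42.5]
top0 oblong ctr [518.8 421.4] ang 167.4 ext [67.  44.4] mid [519.1 420.5] mar [518.8 420.2  43.8  66.9  75.7]
scene0 oblong ctr [518.2 422.3] ang 156.9 ext [72.2 48.9] mid [517.7 423. ] mar [517.3 422.   47.4  69.7  73.9]
```

```bash
cat >> meas.py <<'E'
def lugs(c,xy,r,half=17,L=.036):
    big,f,p=patch(c,xy,.006,half); bg=np.median(big); m=big<bg-30
    v,u=np.nonzero(m); q=f(np.stack([u,v],-1))
    k=np.ones(len(q),bool)
    for z in(0,.0065,.013):
        P=ray(c,q[:,0],q[:,1],z)[:,:2]; k&=np.hypot(*(P-xy).T)>r
    P=ray(c,q[:,0],q[:,1],.0055)[:,:2]; k&=np.hypot(*(P-xy).T)<L
    mm=np.zeros(big.shape,np.uint8); mm[v[k],u[k]]=1
    n,l,st,ce=cv2.connectedComponentsWithStats(mm)
    o=np.argsort(-st[1:,4])[:2]+1
    q=f(ce[o]); C=ray(c,q[:,0],q[:,1],.0055)[:,:2]
    d=C[0]-C[1]; return C.mean(0)*1e3,np.degrees(np.arctan2(d[1],d[0]))%180,np.hypot(*d)*1e3,st[o,4],np.sort(-st[1:,4])[2:4]
def dial(c,xy,half=17,dt=12):
    big,f,p=patch(c,xy,.013,half); bg=np.median(big)
    m=big>bg-dt
    m=cv2.morphologyEx(m.astype(np.uint8),cv2.MORPH_OPEN,np.ones((5,5),np.uint8))
    m=pick(m,p)
    cs,_=cv2.findContours(m.astype(np.uint8),cv2.RETR_EXTERNAL,cv2.CHAIN_APPROX_NONE)
    h=cv2.convexHull(max(cs,key=cv2.contourArea))[:,0]; q=f(h)
    P=ray(c,q[:,0],q[:,1],.013)[:,:2]*1e3
    return cv2.minAreaRect(P.astype(np.float32))
E
python3 - <<'E'
from meas import *
C={"large":(.5165,-.3922),"small":(.6428,-.150),"square":(.4548,.1028),"oblong":(.5185,.4215)}
for k in W:
  for n in("top0","scene0"):
    c=load(n)
    if k in("large","small"): print(n,k,*[np.round(x,1) for x in lugs(c,np.array(C[k]),{"large":.027,"small":.019}[k],L={"large":.04,"small":.032}[k])])
    for dt in (8,15,25):
        print(n,k,dt,np.round(np.hstack(dial(c,C[k],dt=dt)),1))
E
```

```text
top0 large [ 516.5 -392. ] 15.5 60.2 [1126  996] []
top0 large 8 [ 513.7 -390.4   40.6   32.7   63.1]
top0 large 15 [ 516.5 -392.2   40.4   40.4   89. ]
top0 large 25 [ 518.6 -389.7   95.8  104.3   85.3]
scene0 large [ 515.5 -390.5] 16.4 60.5 [1446  951] [-47  -1]
scene0 large 8 [ 513.4 -388.1   42.7   35.3   59.6]
scene0 large 15 [ 516.8 -390.9   43.    43.4   15.6]
scene0 large 25 [ 516.8 -390.9   44.    44.2   16.5]
top0 small [ 643.8 -149.8] 164.3 46.9 [565 546] [-97  -8]
top0 small 8 [ 644.5 -146.3   19.8   11.3   18.3]
top0 small 15 [ 643.9 -146.9   23.6   15.2   23. ]
top0 small 25 [ 644.2 -150.    25.2   25.6   89.2]
scene0 small [ 642.6 -147.8] 164.8 43.6 [869 694] [-66  -6]
scene0 small 8 [ 639.4 -148.7   86.    91.1   41.3]
scene0 small 15 [ 642.7 -148.    26.1   27.5   26.2]
scene0 small 25 [ 639.4 -148.7   86.    91.1   41.3]
top0 square 8 [455.9 103.9  29.8  28.2  45.1]
top0 square 15 [456.1 103.9  31.4  30.1  44.7]
top0 square 25 [455.9 103.8  33.   31.9  44.4]
scene0 square 8 [454.8 105.4  31.1  29.8  43.4]
scene0 square 15 [454.3 105.3  32.6  30.3  46. ]
scene0 square 25 [450.1 106.7 103.2 130.7  40.8]
top0 oblong 8 [520.  423.6  17.7  37.   74.7]
top0 oblong 15 [520.  423.8  19.4  39.6  75.4]
top0 oblong 25 [520.1 423.7  20.9  41.7  74.9]
scene0 oblong 8 [514.4 426.4  20.5  32.4  68.9]
scene0 oblong 15 [515.5 421.1 112.6 165.2  34.1]
scene0 oblong 25 [515.3 421.4 112.6 165.8  34.1]
```

```bash
cat >> meas.py <<'E'
def pad(c,xy,half=28):
    big,f,p=patch(c,xy,.008,half); bg=np.median(big)
    m=big>bg-25
    v,u=np.nonzero(m); 
    # white pad component: just outside outline
    n,l,st,ce=cv2.connectedComponentsWithStats(m.astype(np.uint8))
    b=[(np.hypot(*(ce[i]-p)),i) for i in range(1,n) if 200*S*S<st[i,4]<1600*S*S]
    i=min(b)[1]
    cs,_=cv2.findContours((l==i).astype(np.uint8),cv2.RETR_EXTERNAL,cv2.CHAIN_APPROX_NONE)
    q=f(max(cs,key=cv2.contourArea)[:,0]); P=ray(c,q[:,0],q[:,1],.008)[:,:2]*1e3
    return cv2.minAreaRect(P.astype(np.float32))
E
python3 - <<'E'
from meas import *
for k in T:
  for n in("top0","scene0"):
    try: print(k,n,np.round(np.hstack(pad(load(n),T[k])),1))
    except Exception as e: print(k,n,e)
t=load("top0"); print("boxes",ray(t,325.,80.,0),ray(t,290.,80.,0),ray(t,508.,198.,0))
s=load("scene0")
im=cv2.convertScaleAbs(s["img"][140:240,30:140],alpha=2.5)
cv2.imwrite("pics/f.png",cv2.resize(im,None,fx=5,fy=5,interpolation=cv2.INTER_NEAREST))
R,tt=s["R"],s["t"]
v,u=np.mgrid[140:240,30:140]; d=s["depth"][140:240,30:140]
X=np.stack([(u-s["cx"])/s["fx"]*d,(v-s["cy"])/s["fy"]*d,d],-1); X=(X-tt)@R
ok=(d>0)&(np.abs(X[...,0]-.189)<.09)&(np.abs(X[...,1]+.463)<.09)&(X[...,2]>.15)
z=X[ok][:,2]; print(np.sort(z)[:30].round(3))
for i in np.argsort(z)[:12]: print(X[ok][i].round(3),u[ok][i],v[ok][i])
E
```

```text
large top0 [675.8 146.5  87.2  70.7   5.6]
large scene0 min() iterable argument is empty
small top0 [356.8 289.8  86.8  70.4  17.7]
small scene0 min() iterable argument is empty
square top0 [ 459.7 -119.1   71.    86.4   89.4]
square scene0 [ 459.5 -118.5   71.    87.3   89.3]
oblong top0 [ 345.6 -270.    86.4   70.8   18.1]
oblong scene0 [ 346.1 -269.3   87.3   71.2   18.2]
boxes [ 7.81562689e-01 -6.64509846e-02  1.11022302e-16] [0.78275094 0.03641089 0.        ] [ 0.41936118 -0.5662654   0.        ]
[0.243 0.244 0.244 0.244 0.245 0.246 0.246 0.246 0.246 0.247 0.247 0.247
 0.247 0.247 0.247 0.247 0.248 0.248 0.248 0.248 0.249 0.249 0.249 0.25
 0.25  0.25  0.251 0.251 0.251 0.251]
[ 0.214 -0.506  0.243] 83 223
[ 0.172 -0.424  0.244] 109 188
[ 0.215 -0.499  0.244] 86 221
[ 0.18  -0.421  0.244] 112 189
[ 0.168 -0.426  0.245] 107 187
[ 0.183 -0.42   0.246] 113 189
[ 0.178 -0.422  0.246] 111 188
[ 0.218 -0.502  0.246] 85 222
[ 0.183 -0.417  0.246] 114 188
[ 0.171 -0.424  0.247] 108 187
[ 0.182 -0.414  0.247] 115 187
[ 0.216 -0.501  0.247] 85 221
```

View pics/f.png

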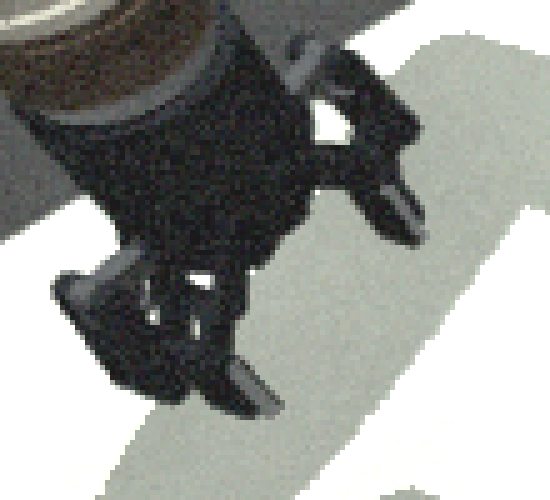

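```bash
cat > go.py <<'E'
import sys,numpy as np
from scipy.spatial.transform import Rotation as Ro
from workcell import bot
def plan(x,y,z,lug):
    o=bot.get_obs(); R=Ro.from_quat(o["tool_rot"]).as_matrix(); p=np.array(o["eef_pos"])*1e3
    yaw=np.degrees(np.arctan2(R[1,1],R[0,1])) # tool y dir
    dw=(lug-yaw+90)%180-90   # world yaw change
    turn=-dw                 # tool z down
    d=np.array([x,y,z])-p
    R2=Ro.from_rotvec([0,0,np.radians(dw)]).as_matrix()@R
    print("t",round(o["clock"],2),"p",p.round(1),"yaw y",round(yaw,2),"tilt",np.round(R[2,2],4),"j",np.round(o["joint_pos"],2),"f",np.round(o["ft_force"],1),"w",round(o["grip_width"]*1e3,1))
    print("turn %.1f (or %.1f); before-turn axes %s after-turn axes %s"%(turn,turn-180*np.sign(turn),(R.T@d).round(1),(R2.T@d).round(1)))
if __name__=="__main__": plan(*map(float,sys.argv[1:5]))
E
python3 go.py 516.4 -391.5 100 16
```

```text
t 0.1 p [ 188.9 -462.3  230.5] yaw y -67.78 tilt -1.0 j [-1.18  0.24  0.    1.34  0.    1.57] f [ 0.  -0.1 -0.6] w 85.7
turn -83.8 (or 96.2); before-turn axes [330.   58.5 130.4] after-turn axes [-22.2 334.6 129.9]
```

```bash
python3 -m crank '[[[0,0,10,-10.5,0],[0,0,10,-10.5,0],[0,0,10,-10.5,0],[0,0,10,-10.5,0],[0,0,10,-10.5,0],[0,0,10,-10.5,0],[0,0,10,-10.5,0],[0,0,10,-10.3,0]]]'; python3 go.py 516.4 -391.5 100 16
```

```text
clock: 1.1
eef_pos: [0.1878, -0.4596, 0.1449]
tool_rot: [0.586, 0.81, 0.002, -0.004]
ft_force: [-0.0, 0.7, -0.7]
grip_width: 0.0853
t 1.1 p [ 187.8 -459.6  144.9] yaw y 18.18 tilt -1.0 j [-1.18  0.3  -0.15  1.13  0.    0.07] f [-0.   0.7 -0.7] w 85.3
turn 2.2 (or -177.8); before-turn axes [-38.2 333.5  44.3] after-turn axes [-25.5 334.7  44.4]
```

```bash
python3 -m crank '[[[-4,40,0,2.2,0],[-4,55,7,0,0],[-4,55,7,0,0],[-4,55,7,0,0],[-4,55,7,0,0],[-4,50,7,0,0],[-4,24,7,0,0],[0,0,0,0,0]]]'; python3 go.py 516.4 -391.5 -3.5 16
```

```text
clock: 2.1
eef_pos: [0.5235, -0.3891, 0.0941]
tool_rot: [0.603, 0.797, 0.003, -0.009]
ft_force: [-1.7, -0.5, 0.3]
grip_width: 0.0851
t 2.1 p [ 523.5 -389.1   94.1] yaw y 15.79 tilt -0.9998 j [-0.64  0.64  0.25  1.21  0.01  0.65] f [-1.7 -0.5  0.3] w 85.1
turn -0.2 (or 179.8); before-turn axes [-2.  -6.9 97.6] after-turn axes [-1.9 -6.9 97.6]
```

```bash
python3 -m crank '[[[-2,-7,25,0,0],[0,0,25,0,0],[0,0,15,0,0],[0,0,0,0,0]]]'; python3 go.py 516.4 -391.5 -3.5 16
cat > snap.py <<'E'
import sys
from h import *
from workcell import bot
n=sys.argv[1]
for k in("top","scene"):
    c=bot.camera(k); np.savez(f"{k}{n}.npz",**c)
if len(sys.argv)>2:
    x,y=map(float,sys.argv[2:4]); L=[]
    for k in("top","scene"):
        c=load(k+n); u,v=proj(c,np.array([x/1e3,y/1e3,.01])).astype(int)
        u=min(max(u,35),605);v=min(max(v,35),365)
        L.append(cv2.resize(cv2.convertScaleAbs(c["img"][v-35:v+35,u-35:u+35],alpha=1.7),(400,400),interpolation=cv2.INTER_CUBIC))
    cv2.imwrite(f"pics/s{n}.png",np.hstack(L))
E
python3 snap.py 1 516 -391
```

```text
clock: 2.6
eef_pos: [0.5127, -0.3929, 0.0276]
tool_rot: [0.604, 0.797, 0.002, -0.01]
ft_force: [0.5, 0.5, 0.7]
grip_width: 0.0856
t 2.6 p [ 512.7 -392.9   27.6] yaw y 15.65 tilt -0.9998 j [-0.66  0.68  0.16  1.06  0.    0.64] f [0.5 0.5 0.7] w 85.6
turn -0.4 (or 179.6); before-turn axes [-0.2  4.2 31.1] after-turn axes [-0.2  4.2 31.1]
```

View pics/s1.png

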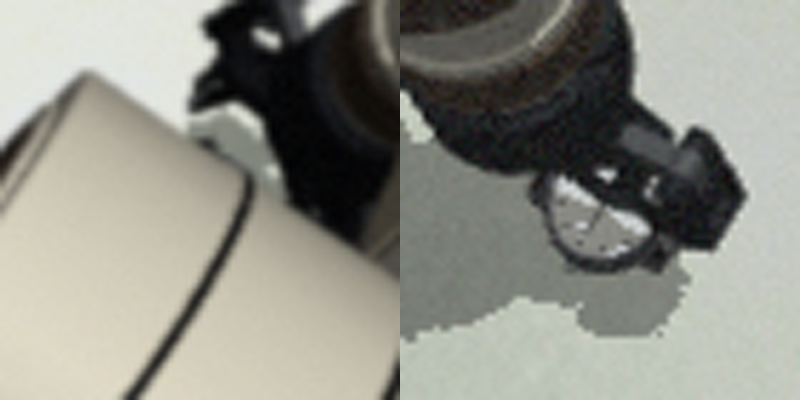

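```bash
python3 -m crank '[[[0,4,15,0,0],[0,0,8,0,0],[0,0,3,0,0],[0,0,0,0,0]]]'; python3 go.py 516.4 -391.5 -3.5 16
```

```text
clock: 3.2
eef_pos: [0.5193, -0.3932, 0.0038]
tool_rot: [0.604, 0.797, 0.002, -0.006]
ft_force: [0.5, 1.1, -0.3]
grip_width: 0.0854
t 3.2 p [ 519.3 -393.2    3.8] yaw y 15.67 tilt -0.9999 j [-0.65  0.71  0.14  1.01  0.    0.65] f [ 0.5  1.1 -0.3] w 85.4
turn -0.3 (or 179.7); before-turn axes [ 2.3 -2.3  7.3] after-turn axes [ 2.4 -2.3  7.3]
```

```bash
python3 -m crank '[[[2,-2,5,-0.3,0],[0,0,2,0,0]]]'; python3 -m crank '[[[0,0,0,0,0]]]'; python3 -m crank '[[[0,0,0,0,0]]]'; python3 go.py 516.4 -391.5 -3.5 16
```

```text
clock: 3.45
eef_pos: [0.517, -0.3918, -0.0031]
tool_rot: [0.602, 0.799, 0.002, -0.006]
ft_force: [-0.2, -1.1, -0.1]
grip_width: 0.0852
clock: 3.58
eef_pos: [0.5168, -0.3917, -0.0032]
tool_rot: [0.602, 0.799, 0.002, -0.006]
ft_force: [0.3, 0.2, -0.3]
grip_width: 0.085
clock: 3.7
eef_pos: [0.5169, -0.3918, -0.0031]
tool_rot: [0.602, 0.799, 0.002, -0.006]
ft_force: [0.2, -1.2, 0.1]
grip_width: 0.0856
t 3.7 p [ 516.9 -391.8   -3.1] yaw y 15.99 tilt -0.9999 j [-0.65  0.72  0.12  0.99  0.    0.64] f [ 0.2 -1.2  0.1] w 85.6
turn -0.0 (or 180.0); before-turn axes [ 0.4 -0.4  0.4] after-turn axes [ 0.4 -0.4  0.4]
```

Precise when settled. Close partially (around 50 mm).

```bash
python3 -m crank '[[[0,0,0,0,105],[0,0,0,0,105],[0,0,0,0,105],[0,0,0,0,105],[0,0,0,0,105],[0,0,0,0,105]]]';python3 -m crank '[[[0,0,0,0,105]]]'; python3 go.py 516.4 -391.5 -3.5 16
```

```text
clock: 4.45
eef_pos: [0.5174, -0.3922, -0.0022]
tool_rot: [0.602, 0.799, 0.002, -0.005]
ft_force: [-0.8, 0.6, -0.4]
grip_width: 0.0619
clock: 4.58
eef_pos: [0.5175, -0.3923, -0.0022]
tool_rot: [0.602, 0.799, 0.002, -0.005]
ft_force: [0.4, -0.5, 0.7]
grip_width: 0.0618
t 4.58 p [ 517.5 -392.3   -2.2] yaw y 15.99 tilt -0.9999 j [-0.65  0.71  0.13  0.99  0.    0.64] f [ 0.4 -0.5  0.7] w 61.8
turn -0.0 (or 180.0); before-turn axes [ 1.  -0.8  1.3] after-turn axes [ 1.  -0.8  1.3]
```

```bash
python3 -m crank '[[[0,0,-10,0,105],[0,0,-20,0,105],[0,0,-30,0,105],[0,0,-25,0,105],[0,0,-10,0,105]]]'; python3 go.py 675.4 147.6 90 5.6
```

```text
clock: 5.2
eef_pos: [0.5166, -0.3921, 0.0949]
tool_rot: [0.602, 0.799, 0.002, -0.007]
ft_force: [-0.2, 0.3, -1.2]
grip_width: 0.0619
t 5.2 p [ 516.6 -392.1   94.9] yaw y 15.99 tilt -0.9999 j [-0.65  0.63  0.24  1.2   0.    0.64] f [-0.2  0.3 -1.2] w 61.9
turn 10.4 (or -169.6); before-turn axes [475.  301.3   9.9] after-turn axes [521.5 210.7  11. ]
```

```bash
python3 -m crank '[[[20,10,0,5,105],[45,19,0,5.4,105],[52,21,0,0,105],[52,21,0,0,105],[52,21,0,0,105],[52,21,0,0,105],[52,21,0,0,105],[52,21,0,0,105],[52,21,0,0,105],[45,17,0,0,105],[20,8,0,0,105],[0,0,0,0,105]]]'; python3 go.py 675.4 147.6 90 5.6
```

```text
clock: 6.7
eef_pos: [0.6661, 0.135, 0.0947]
tool_rot: [0.675, 0.738, -0.001, -0.008]
ft_force: [0.4, -0.3, -2.3]
grip_width: 0.062
t 6.7 p [666.1 135.   94.7] yaw y 5.05 tilt -0.9999 j [0.19 0.69 0.35 1.24 0.01 1.68] f [ 0.4 -0.3 -2.3] w 62.0
turn -0.5 (or 179.5); before-turn axes [11.7 10.5  4.7] after-turn axes [11.6 10.6  4.7]
```

```bash
python3 -m crank '[[[11.5,10.5,20,-0.5,105],[0,0,25,0,105],[0,0,20,0,105],[0,0,5,0,105],[0,0,0,0,105]]]'; python3 go.py 675.4 147.6 6 5.6
```

```text
clock: 7.32
eef_pos: [0.6731, 0.1421, 0.0223]
tool_rot: [0.674, 0.739, -0.003, -0.009]
ft_force: [0.8, 0.1, -0.6]
grip_width: 0.0617
t 7.33 p [673.1 142.1  22.3] yaw y 5.25 tilt -0.9998 j [0.2  0.76 0.3  1.12 0.01 1.68] f [ 0.8  0.1 -0.6] w 61.7
turn -0.3 (or 179.7); before-turn axes [ 5.2  3.1 16.3] after-turn axes [ 5.2  3.1 16.3]
```

```bash
python3 -m crank '[[[5,3,6,-0.3,105],[0,0,4,0,105],[0,0,0,0,105]]]'; python3 go.py 675.4 147.6 6 5.6;python3 -m crank '[[[0,0,0,0,105]]]'; python3 go.py 675.4 147.6 6 5.6
```

```text
clock: 7.7
eef_pos: [0.6771, 0.1473, 0.0141]
tool_rot: [0.672, 0.74, -0.002, -0.008]
ft_force: [1.3, 0.5, -1.0]
grip_width: 0.0621
t 7.7 p [677.1 147.3  14.1] yaw y 5.53 tilt -0.9999 j [0.21 0.78 0.3  1.1  0.01 1.68] f [ 1.3  0.5 -1. ] w 62.1
turn -0.1 (or 179.9); before-turn axes [ 0.4 -1.6  8.1] after-turn axes [ 0.4 -1.6  8.1]
clock: 7.82
eef_pos: [0.6773, 0.1474, 0.0144]
tool_rot: [0.672, 0.74, -0.001, -0.007]
ft_force: [-0.1, -0.3, -0.3]
grip_width: 0.0621
t 7.83 p [677.3 147.4  14.4] yaw y 5.53 tilt -0.9999 j [0.21 0.78 0.3  1.1  0.01 1.68] f [-0.1 -0.3 -0.3] w 62.1
turn -0.1 (or 179.9); before-turn axes [ 0.3 -1.8  8.5] after-turn axes [ 0.3 -1.8  8.5]
```

```bash
python3 -m crank '[[[0.3,-1.8,4,0,105],[0,0,2.5,0,105],[0,0,1,0,105],[0,0,0,0,105]]]'; python3 go.py 675.4 147.6 6 5.6
```

```text
clock: 8.32
eef_pos: [0.6753, 0.1478, 0.0067]
tool_rot: [0.672, 0.74, -0.001, -0.007]
ft_force: [-0.3, -0.6, -1.1]
grip_width: 0.0621
t 8.32 p [675.3 147.8   6.7] yaw y 5.55 tilt -0.9999 j [0.21 0.78 0.29 1.09 0.01 1.68] f [-0.3 -0.6 -1.1] w 62.1
turn -0.1 (or 179.9); before-turn axes [-0.2  0.1  0.7] after-turn axes [-0.2  0.1  0.7]
```

```bash
python3 snap.py 2 675 147
```

```text
(no output)
```

View pics/s2.png

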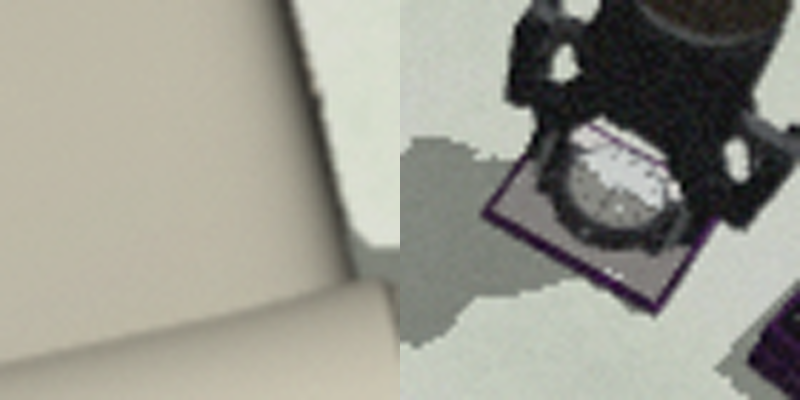

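Watch is over the tray outline. Lower onto the pad and check the force.

```bash
python3 -m crank '[[[0,0,0.7,0,105],[0,0,0,0,105]]]'; python3 -m crank '[[[0,0,0.7,0,105],[0,0,0,0,105]]]'
```

```text
clock: 8.68
eef_pos: [0.6756, 0.1478, 0.0063]
tool_rot: [0.672, 0.74, -0.001, -0.007]
ft_force: [0.0, -0.5, -1.8]
grip_width: 0.0617
clock: 8.93
eef_pos: [0.6758, 0.1478, 0.0061]
tool_rot: [0.672, 0.74, -0.001, -0.007]
ft_force: [-0.3, -0.2, -1.1]
grip_width: 0.0619
```

```bash
python3 -m crank '[[[0,0,1,0,105],[0,0,0,0,105]]]'; python3 -m crank '[[[0,0,0.8,0,105],[0,0,0,0,105]]]'; python3 go.py 675.4 147.6 6 5.6
```

```text
clock: 9.18
eef_pos: [0.676, 0.1478, 0.006]
tool_rot: [0.672, 0.74, -0.0, -0.007]
ft_force: [-0.0, 0.7, -0.9]
grip_width: 0.0619
clock: 9.43
eef_pos: [0.6761, 0.1479, 0.006]
tool_rot: [0.672, 0.74, -0.0, -0.006]
ft_force: [-0.8, -0.4, 0.4]
grip_width: 0.062
t 9.43 p [676.1 147.9   6. ] yaw y 5.54 tilt -0.9999 j [0.21 0.78 0.28 1.08 0.01 1.68] f [-0.8 -0.4  0.4] w 62.0
turn -0.1 (or 179.9); before-turn axes [-0.2 -0.7 -0. ] after-turn axes [-0.2 -0.7 -0. ]
```

```bash
python3 -m crank '[[[0,-0.5,0,0,105],[0,0,0,0,0],[0,0,0,0,0],[0,0,0,0,0],[0,0,0,0,0]]]'; python3 -m crank '[[[0,0,-15,0,0],[0,0,-30,0,0],[0,0,-30,0,0],[0,0,-20,0,0]]]';  python3 go.py 643.3 -149 100 164.5
```

```text
clock: 10.05
eef_pos: [0.6759, 0.1479, 0.005]
tool_rot: [0.672, 0.74, -0.0, -0.006]
ft_force: [0.8, -0.6, -0.3]
grip_width: 0.0848
clock: 10.55
eef_pos: [0.6758, 0.1469, 0.1035]
tool_rot: [0.672, 0.74, -0.001, -0.007]
ft_force: [-0.5, -0.0, 0.3]
grip_width: 0.0853
t 10.55 p [675.8 146.9 103.5] yaw y 5.54 tilt -0.9999 j [0.21 0.7  0.4  1.28 0.01 1.68] f [-0.5 -0.   0.3] w 85.3
turn 21.0 (or -159.0); before-turn axes [-291.4  -60.9    1.6] after-turn axes [-293.8   47.7    0.3]
```

```bash
python3 -m crank '[[[0,0,0,10.5,0],[0,0,0,10.5,0],[-50,8,0,0,0],[-55,9,0,0,0],[-55,9,0,0,0],[-55,9,0,0,0],[-48,8,0,0,0],[-20,4,0,0,0],[0,0,0,0,0]]]';  python3 go.py 643.3 -149 0 164.5; python3 snap.py 3 675 147;python3 - <<'E'
from meas import *
c=load("top3")
xy=(.6757,.147)
for n in("top3","scene3"):
    c=load(n); 
    print(np.round(np.hstack(dial(c,xy,dt=15)),1),np.round(np.hstack(pad(c,xy)),1) if n=="top3" else "")
E
```

```text
clock: 11.68
eef_pos: [0.6489, -0.144, 0.1174]
tool_rot: [0.798, 0.602, 0.007, -0.0]
ft_force: [-0.1, 0.2, -0.4]
grip_width: 0.0855
t 11.68 p [ 648.9 -144.   117.4] yaw y -15.91 tilt -0.9999 j [-0.22  0.62  0.29  1.23  0.01  1.62] f [-0.1  0.2 -0.4] w 85.5
turn -0.4 (or 179.6); before-turn axes [ -7.8  -5.  117.3] after-turn axes [ -7.8  -5.  117.3]
[680.8 149.3  43.3  43.1  62.1] [675.9 146.5  87.1  70.3   5.8]
[665.  143.   64.1  69.4   5.1]
```

View pics/s3.png

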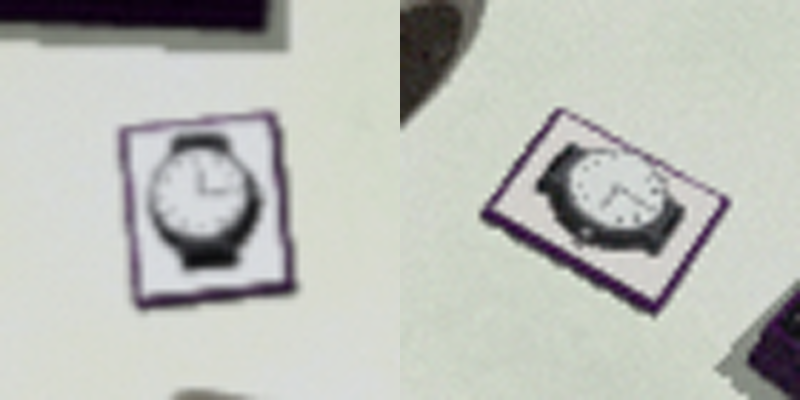

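```bash
cat >> meas.py <<'E'
def dialz(c,xy,z,thr,half=17):
    big,f,p=patch(c,xy,z,half)
    m=pick(cv2.morphologyEx((big>thr).astype(np.uint8),cv2.MORPH_OPEN,np.ones((5,5),np.uint8)),p)
    cs,_=cv2.findContours(m.astype(np.uint8),cv2.RETR_EXTERNAL,cv2.CHAIN_APPROX_NONE)
    h=cv2.convexHull(max(cs,key=cv2.contourArea))[:,0]; q=f(h)
    P=ray(c,q[:,0],q[:,1],z)[:,:2]*1e3
    return np.round(np.hstack(cv2.minAreaRect(P.astype(np.float32))),1)
E
python3 - <<'E'
from meas import *
xy=np.array((.6757,.147))
for n in("top3","scene3"):
    c=load(n); print(np.median(patch(c,xy,.021,17)[0]))
    for thr in(75,85,95,100,105): print(n,thr,dialz(c,xy,.021,thr))
    print([np.round(x,1) for x in lugs(c,xy,.027,L=.043)])
E
```

```text
119.0
top3 75 [680.  151.3  97.  101.7  89.3]
top3 85 [680.  151.4  96.7 101.7  89.3]
top3 95 [670.2 144.7  86.9  70.2   5.5]
top3 100 [670.  144.6  86.3  69.7   5.6]
top3 105 [677.  147.8  42.   41.8  64.3]
[array([695.2, 129.7]), np.float64(53.3), np.float64(51.0), array([1186,  891], dtype=int32), array([-674, -545], dtype=int32)]
121.0
scene3 75 [671.8 152.9  95.6 119.7  34.5]
scene3 85 [671.8 153.   95.6 119.6  34.5]
scene3 95 [677.5 138.8  86.7  71.5   5.3]
scene3 100 [677.5 138.4  86.3  70.4   5.6]
scene3 105 [677.4 138.4  85.9  70.2   5.3]
[array([662.2, 130.8]), np.float64(130.5), np.float64(53.8), array([1576, 1261], dtype=int32), array([-1024,  -459], dtype=int32)]
```

```bash
python3 -m crank '[[[-4,-2.5,25,0,0],[-4,-2.5,30,0,0],[0,0,25,0,0],[0,0,12,0,0],[0,0,0,0,0]]]';python3 -m crank '[[[0,0,0,0,0]]]';  python3 go.py 643.3 -149 0 164.5
```

```text
clock: 12.4
eef_pos: [0.6466, -0.1362, 0.0245]
tool_rot: [0.793, 0.609, 0.009, -0.001]
ft_force: [-0.6, 0.3, 0.2]
grip_width: 0.0854
clock: 12.52
eef_pos: [0.6474, -0.1354, 0.0255]
tool_rot: [0.792, 0.61, 0.01, -0.0]
ft_force: [-0.2, -0.6, 0.5]
grip_width: 0.0854
t 12.53 p [ 647.4 -135.4   25.5] yaw y -14.84 tilt -0.9998 j [-0.21  0.69  0.16  1.03  0.02  1.62] f [-0.2 -0.6  0.5] w 85.4
turn 0.7 (or -179.3); before-turn axes [-14.6  -0.8  25.3] after-turn axes [-14.6  -0.7  25.3]
```

```bash
python3 -m crank '[[[-7,0,0,0.7,0],[-7,0,0,0,0],[0,0,0,0,0]]]';  python3 go.py 643.3 -149 0 164.5
```

```text
clock: 12.9
eef_pos: [0.6453, -0.1505, 0.0281]
tool_rot: [0.796, 0.605, 0.011, 0.002]
ft_force: [-0.5, 0.4, 0.4]
grip_width: 0.0853
t 12.9 p [ 645.3 -150.5   28.1] yaw y -15.6 tilt -0.9997 j [-0.24  0.69  0.16  1.03  0.02  1.61] f [-0.5  0.4  0.4] w 85.3
turn -0.1 (or 179.9); before-turn axes [ 0.5 -2.8 28.1] after-turn axes [ 0.5 -2.8 28.1]
```

```bash
python3 -m crank '[[[0.5,-2.8,10,0,0],[0,0,10,0,0],[0,0,5,0,0],[0,0,2,0,0],[0,0,0,0,0]]]';  python3 go.py 643.3 -149 0 164.5
```

```text
clock: 13.52
eef_pos: [0.6424, -0.149, -0.0017]
tool_rot: [0.797, 0.604, 0.011, 0.001]
ft_force: [0.4, 0.6, -0.6]
grip_width: 0.0852
t 13.53 p [ 642.4 -149.    -1.7] yaw y -15.63 tilt -0.9998 j [-0.23  0.71  0.13  0.97  0.02  1.61] f [ 0.4  0.6 -0.6] w 85.2
turn -0.1 (or 179.9); before-turn axes [ 0.3  0.9 -1.6] after-turn axes [ 0.3  0.9 -1.6]
```

```bash
python3 -m crank '[[[0,0.9,-1.5,0,0],[0,0,0,0,150],[0,0,0,0,150],[0,0,0,0,150],[0,0,0,0,150],[0,0,0,0,150],[0,0,0,0,150],[0,0,0,0,150],[0,0,0,0,150]]]';python3 -m crank '[[[0,0,0,0,150]]]';  python3 go.py 643.3 -149 0 164.5
```

```text
clock: 14.65
eef_pos: [0.6443, -0.1494, 0.0013]
tool_rot: [0.797, 0.604, 0.012, 0.002]
ft_force: [0.5, 0.1, 0.5]
grip_width: 0.045
clock: 14.78
eef_pos: [0.6443, -0.1494, 0.0013]
tool_rot: [0.797, 0.604, 0.012, 0.002]
ft_force: [0.8, 0.9, 1.0]
grip_width: 0.0449
t 14.78 p [ 644.3 -149.4    1.3] yaw y -15.62 tilt -0.9997 j [-0.23  0.71  0.13  0.97  0.02  1.61] f [0.8 0.9 1. ] w 44.9
turn -0.1 (or 179.9); before-turn axes [ 0.1 -1.1  1.3] after-turn axes [ 0.1 -1.1  1.3]
```

```bash
python3 -m crank '[[[0,0,-10,0,150],[0,0,-20,0,150],[0,0,-30,0,150],[0,0,-25,-8,150],[0,0,-15,-8,150],[0,0,0,-8,150],[0,0,0,-8,150]]]'; python3 go.py 356 290.6 100 17.7
```

```text
clock: 15.65
eef_pos: [0.6421, -0.1506, 0.1079]
tool_rot: [0.592, 0.806, 0.011, 0.006]
ft_force: [-0.1, 0.9, -1.0]
grip_width: 0.0447
t 15.65 p [ 642.1 -150.6  107.9] yaw y 17.42 tilt -0.9997 j [-0.24  0.61  0.25  1.19  0.02  1.03] f [-0.1  0.9 -1. ] w 44.7
turn -0.3 (or 179.7); before-turn axes [ 506.6 -141.1    6.2] after-turn axes [ 507.3 -138.5    6.3]
```

```bash
python3 -m crank '[[[30,-8,0,-0.3,150],[50,-14,0,0,150],[54,-15,0,0,150],[54,-15,0,0,150],[54,-15,0,0,150],[54,-15,0,0,150],[54,-15,0,0,150],[54,-15,0,0,150],[50,-13,0,0,150],[30,-8,0,0,150],[12,-3,0,0,150],[0,0,0,0,150]]]'; python3 go.py 356 290.6 60 17.7
```

```text
clock: 17.15
eef_pos: [0.358, 0.2933, 0.1134]
tool_rot: [0.59, 0.807, 0.018, 0.011]
ft_force: [0.2, 0.1, -0.9]
grip_width: 0.0452
t 17.15 p [358.  293.3 113.4] yaw y 17.67 tilt -0.9991 j [ 0.7   0.23 -0.34  0.96 -0.01  1.96] f [ 0.2  0.1 -0.9] w 45.2
turn -0.0 (or 180.0); before-turn axes [-2.2 -5.  53.2] after-turn axes [-2.2 -5.  53.2]
```

```bash
python3 -m crank '[[[-2,-4,20,0,150],[0,0,25,0,150],[0,0,20,0,150],[0,0,10,0,150],[0,0,5,0,150],[0,0,0,0,150]]]'; python3 go.py 356 290.6 9.3 17.7
```

```text
clock: 17.9
eef_pos: [0.3635, 0.2874, 0.0332]
tool_rot: [0.594, 0.804, 0.019, 0.013]
ft_force: [-0.2, -0.0, -0.3]
grip_width: 0.0448
t 17.9 p [363.5 287.4  33.2] yaw y 17.12 tilt -0.9989 j [ 0.68  0.33 -0.45  0.75 -0.02  1.95] f [-0.2 -0.  -0.3] w 44.8
turn -0.6 (or 179.4); before-turn axes [ 5.2 -7.4 23.6] after-turn axes [ 5.3 -7.3 23.6]
```

```bash
python3 -m crank '[[[0,0,-40,0,150],[0,50,0,0,150],[0,0,0,0,150]]]'; python3 go.py 356 290.6 9.3 17.7; python3 -m crank '[[[0,-12,0,0,150],[0,-12,0,0,150],[0,-12,0,0,150],[0,-12,0,0,150],[0,0,0,0,150]]]'; python3 go.py 356 290.6 9.3 17.7
```

```text
clock: 18.27
eef_pos: [0.4117, 0.3023, 0.0792]
tool_rot: [0.594, 0.804, 0.021, 0.014]
ft_force: [-0.6, 0.2, 0.3]
grip_width: 0.045
t 18.27 p [411.7 302.3  79.2] yaw y 17.14 tilt -0.9987 j [ 0.64  0.35 -0.27  0.9  -0.01  1.91] f [-0.6  0.2  0.3] w 45.0
turn -0.6 (or 179.4); before-turn axes [  5.  -60.2  66.9] after-turn axes [  5.6 -60.1  66.9]
clock: 18.9
eef_pos: [0.3588, 0.2852, 0.0762]
tool_rot: [0.593, 0.805, 0.019, 0.013]
ft_force: [1.1, -0.7, -0.5]
grip_width: 0.0449
t 18.9 p [358.8 285.2  76.2] yaw y 17.22 tilt -0.9989 j [ 0.68  0.26 -0.41  0.86 -0.02  1.95] f [ 1.1 -0.7 -0.5] w 44.9
turn -0.5 (or 179.5); before-turn axes [ 5.9 -4.2 66.8] after-turn axes [ 5.9 -4.1 66.8]
```

```bash
python3 -m crank '[[[5.5,-4,20,-0.5,150],[0,0,20,0,150],[0,0,12,0,150],[0,0,0,0,150]]]'; python3 go.py 356 290.6 10 17.7
```

```text
clock: 19.4
eef_pos: [0.3569, 0.2916, 0.024]
tool_rot: [0.589, 0.808, 0.021, 0.014]
ft_force: [-0.1, 0.0, -1.0]
grip_width: 0.045
t 19.4 p [356.9 291.6  24. ] yaw y 17.77 tilt -0.9987 j [ 0.7   0.34 -0.47  0.72 -0.02  1.96] f [-0.1  0.  -1. ] w 45.0
turn 0.1 (or -179.9); before-turn axes [-0.7 -1.8 13.9] after-turn axes [-0.7 -1.8 13.9]
```

```bash
python3 -m crank '[[[-0.7,-1.8,8,0,150],[0,0,3,0,150],[0,0,0,0,150]]]'; python3 go.py 356 290.6 10 17.7
```

```text
clock: 19.77
eef_pos: [0.3569, 0.2911, 0.0133]
tool_rot: [0.589, 0.807, 0.022, 0.014]
ft_force: [1.0, 0.8, -0.6]
grip_width: 0.0453
t 19.77 p [356.9 291.1  13.3] yaw y 17.74 tilt -0.9986 j [ 0.7   0.36 -0.48  0.68 -0.02  1.96] f [ 1.   0.8 -0.6] w 45.3
turn 0.0 (or -180.0); before-turn axes [-0.3 -1.2  3.2] after-turn axes [-0.3 -1.2  3.2]
```

```bash
python3 -m crank '[[[-0.3,-1.5,2.5,0,150],[0,0,1,0,150]]]'; python3 -m crank '[[[0,0,1,0,150],[0,0,0.5,0,150]]]'; python3 go.py 356 290.6 10 17.7
```

```text
clock: 20.02
eef_pos: [0.3559, 0.2906, 0.01]
tool_rot: [0.589, 0.807, 0.023, 0.014]
ft_force: [-1.3, -1.8, 3.6]
grip_width: 0.0448
clock: 20.27
eef_pos: [0.3559, 0.2906, 0.01]
tool_rot: [0.589, 0.807, 0.023, 0.014]
ft_force: [-0.3, -2.0, 4.2]
grip_width: 0.0449
t 20.27 p [355.9 290.6  10. ] yaw y 17.75 tilt -0.9985 j [ 0.7   0.36 -0.49  0.67 -0.02  1.96] f [-0.3 -2.   4.2] w 44.9
turn 0.0 (or -180.0); before-turn axes [-0.1  0.1 -0. ] after-turn axes [-0.1  0.1 -0. ]
```

```bash
python3 -m crank '[[[0,0,1.5,0,150],[0,0,1.0,0,150]]]'; python3 go.py 356 290.6 10 17.7
```

```text
clock: 20.52
eef_pos: [0.3559, 0.2907, 0.0099]
tool_rot: [0.589, 0.807, 0.024, 0.014]
ft_force: [-2.8, -1.9, 8.9]
grip_width: 0.0448
t 20.52 p [355.9 290.7   9.9] yaw y 17.76 tilt -0.9985 j [ 0.7   0.36 -0.49  0.67 -0.02  1.96] f [-2.8 -1.9  8.9] w 44.8
turn 0.1 (or -179.9); before-turn axes [-0.1  0.1 -0.1] after-turn axes [-0.1  0.1 -0.1]
```

```bash
python3 -m crank '[[[0,0,0,0,115],[0,0,0,0,60],[0,0,0,0,0],[0,0,0,0,0]]]'; python3 -m crank '[[[0,0,-15,0,0],[0,0,-30,0,0],[0,0,-30,0,0]]]';  python3 go.py 455.2 104.4 90 44.7
```

```text
clock: 21.02
eef_pos: [0.3565, 0.2912, 0.0102]
tool_rot: [0.589, 0.807, 0.024, 0.015]
ft_force: [-0.0, 0.8, 0.0]
grip_width: 0.0853
clock: 21.4
eef_pos: [0.3505, 0.2878, 0.0839]
tool_rot: [0.589, 0.808, 0.021, 0.014]
ft_force: [0.7, -0.3, -0.3]
grip_width: 0.0853
t 21.4 p [350.5 287.8  83.9] yaw y 17.76 tilt -0.9988 j [ 0.7   0.24 -0.41  0.87 -0.02  1.96] f [ 0.7 -0.3 -0.3] w 85.3
turn -26.9 (or 153.1); before-turn axes [-206.5   44.    -4.4] after-turn axes [-204.   -54.2   -9.2]
```

```bash
python3 -m crank '[[[0,0,0,-9,0],[0,0,0,-9,0],[0,0,0,-9,0],[-50,-13,-3,0,0],[-55,-15,-3,0,0],[-55,-15,-3,0,0],[-35,-9,0,0,0],[0,0,0,0,0]]]';  python3 go.py 455.2 104.4 50 44.7;python3 snap.py 4 356 290
```

```text
clock: 22.4
eef_pos: [0.4592, 0.1127, 0.0977]
tool_rot: [0.375, 0.927, 0.021, 0.021]
ft_force: [0.6, 0.4, -0.8]
grip_width: 0.0857
t 22.4 p [459.2 112.7  97.7] yaw y 46.0 tilt -0.9983 j [ 0.23  0.25 -0.35  0.91  0.01  1.  ] f [ 0.6  0.4 -0.8] w 85.7
turn 1.3 (or -178.7); before-turn axes [ -1.8 -11.3  47.2] after-turn axes [ -2.  -11.2  47.2]
```

View pics/s4.png

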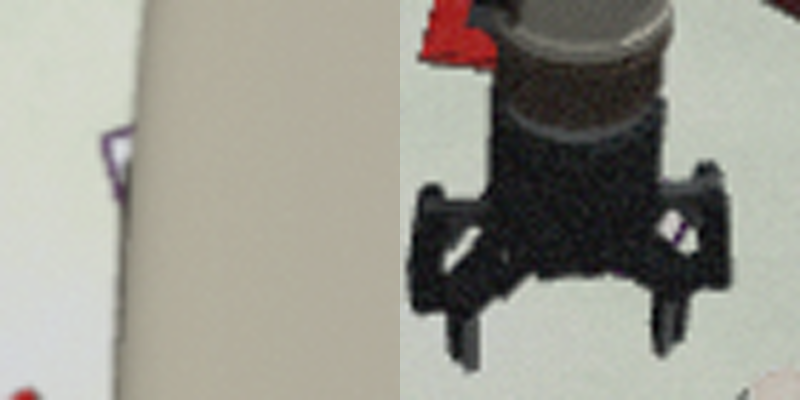

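```bash
python3 -m crank '[[[-2,-11,20,1.3,0],[0,0,25,0,0],[0,0,20,0,0],[0,0,0,0,0]]]';  python3 go.py 455.2 104.4 -0.5 44.7
```

```text
clock: 23.0
eef_pos: [0.4523, 0.1111, 0.0305]
tool_rot: [0.38, 0.924, 0.021, 0.019]
ft_force: [0.4, -1.2, 0.0]
grip_width: 0.0858
t 23.0 p [452.3 111.1  30.5] yaw y 45.31 tilt -0.9984 j [ 0.23  0.33 -0.45  0.73  0.01  1.01] f [ 0.4 -1.2  0. ] w 85.8
turn 0.6 (or -179.4); before-turn axes [-6.2 -4.4 31. ] after-turn axes [-6.2 -4.3 31. ]
```

```bash
python3 -m crank '[[[-6,-4.5,0,0.6,0],[0,0,0,0,0]]]';  python3 go.py 455.2 104.4 -0.5 44.7; python3 snap.py 5 455 104
```

```text
clock: 23.25
eef_pos: [0.4537, 0.1047, 0.0316]
tool_rot: [0.384, 0.923, 0.022, 0.019]
ft_force: [0.9, 0.5, -1.1]
grip_width: 0.0853
t 23.25 p [453.7 104.7  31.6] yaw y 44.83 tilt -0.9983 j [ 0.22  0.33 -0.45  0.73  0.01  1.01] f [ 0.9  0.5 -1.1] w 85.3
turn 0.1 (or -179.9); before-turn axes [-0.7 -0.9 32.1] after-turn axes [-0.7 -0.9 32.1]
```

View pics/s5.png

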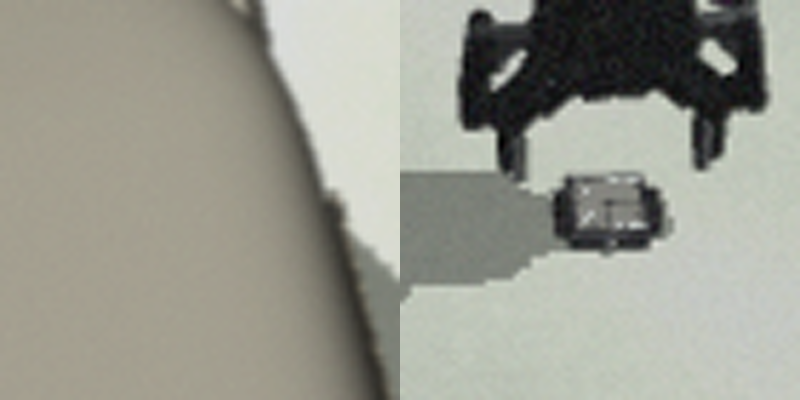

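```bash
python3 -m crank '[[[-0.7,-0.9,12,0,0],[0,0,12,0,0],[0,0,6,0,0],[0,0,0,0,0]]]';  python3 go.py 455.2 104.4 -0.5 44.7
```

```text
clock: 23.85
eef_pos: [0.4557, 0.1043, -0.0002]
tool_rot: [0.384, 0.923, 0.022, 0.02]
ft_force: [-0.3, -0.3, 0.2]
grip_width: 0.0852
t 23.85 p [ 4.557e+02  1.043e+02 -2.000e-01] yaw y 44.8 tilt -0.9982 j [ 0.22  0.39 -0.48  0.64  0.01  1.01] f [-0.3 -0.3  0.2] w 85.2
turn 0.1 (or -179.9); before-turn axes [ 0.4 -0.3  0.3] after-turn axes [ 0.4 -0.3  0.3]
```

```bash
python3 -m crank '[[[0,0,0.5,0,125],[0,0,0,0,125],[0,0,0,0,125],[0,0,0,0,125],[0,0,0,0,125],[0,0,0,0,125]]]';  python3 go.py 455.2 104.4 -0.5 44.7;  python3 -m crank '[[[0,0,-10,0,125]]]'; python3 go.py 459.4 -118.6 80 179.35
```

```text
clock: 24.6
eef_pos: [0.456, 0.1044, 0.0001]
tool_rot: [0.384, 0.923, 0.022, 0.02]
ft_force: [-0.7, -0.2, -1.4]
grip_width: 0.0528
t 24.6 p [4.560e+02 1.044e+02 1.000e-01] yaw y 44.81 tilt -0.9982 j [ 0.22  0.38 -0.48  0.64  0.01  1.01] f [-0.7 -0.2 -1.4] w 52.8
turn 0.1 (or -179.9); before-turn axes [ 0.6 -0.6  0.5] after-turn axes [ 0.6 -0.6  0.5]
clock: 24.72
eef_pos: [0.4545, 0.1039, 0.0097]
tool_rot: [0.384, 0.923, 0.022, 0.019]
ft_force: [-0.2, -0.7, -0.4]
grip_width: 0.0533
t 24.73 p [454.5 103.9   9.7] yaw y 44.8 tilt -0.9983 j [ 0.22  0.37 -0.48  0.67  0.01  1.01] f [-0.2 -0.7 -0.4] w 53.3
turn 45.5 (or -134.5); before-turn axes [-162.8 -149.2  -75.6] after-turn axes [-223.7   11.3  -65.7]
```

```bash
python3 -m crank '[[[0,0,-15,0,125],[0,0,-20,9,125],[0,0,-20,9,125],[0,0,-10,9,125],[0,0,0,9,125],[0,0,0,9,125],[0,0,0,0,125]]]'; python3 go.py 459.4 -118.6 80 179.35; python3 -m crank '[[[-25,2,0,0,125],[-25,2,0,0,125],[-25,2,0,0,125],[-25,2,0,0,125]]]'; python3 go.py 459.4 -118.6 80 179.35
```

```text
clock: 25.6
eef_pos: [0.4522, 0.1024, 0.0819]
tool_rot: [0.717, 0.697, 0.03, 0.01]
ft_force: [-0.2, -0.2, -1.5]
grip_width: 0.0531
t 25.6 p [452.2 102.4  81.9] yaw y -1.65 tilt -0.998 j [ 0.21  0.25 -0.4   0.85  0.01  1.81] f [-0.2 -0.2 -1.5] w 53.1
turn -1.0 (or 179.0); before-turn axes [-220.7   13.4   -3.6] after-turn axes [-220.9    9.6   -3.8]
clock: 26.1
eef_pos: [0.4584, 0.0013, 0.0809]
tool_rot: [0.711, 0.703, 0.03, 0.011]
ft_force: [-0.2, -0.0, -1.1]
grip_width: 0.0533
t 26.1 p [458.4   1.3  80.9] yaw y -0.69 tilt -0.9979 j [-0.02  0.25 -0.41  0.85  0.03  1.57] f [-0.2 -0.  -1.1] w 53.3
turn -0.0 (or 180.0); before-turn axes [-119.9    2.4   -2.3] after-turn axes [-119.9    2.3   -2.3]
```

```bash
python3 -m crank '[[[-25,0,0,0,125],[-25,0,0,0,125],[-25,0,0,0,125],[-25,0,0,0,125],[-18,2,0,0,125],[0,0,0,0,125]]]'; python3 go.py 459.4 -118.6 9 179.35
```

```text
clock: 26.85
eef_pos: [0.4597, -0.1221, 0.0793]
tool_rot: [0.706, 0.708, 0.031, 0.012]
ft_force: [0.6, 0.7, -1.2]
grip_width: 0.0528
t 26.85 p [ 459.7 -122.1   79.3] yaw y 0.13 tilt -0.9978 j [-0.29  0.29 -0.37  0.87  0.04  1.28] f [ 0.6  0.7 -1.2] w 52.8
turn 0.8 (or -179.2); before-turn axes [ 1.6 -4.5 70.2] after-turn axes [ 1.6 -4.5 70.2]
```

```bash
python3 -m crank '[[[1.6,-4.5,20,0.8,125],[0,0,20,0,125],[0,0,15,0,125],[0,0,0,0,125]]]'; python3 go.py 459.4 -118.6 8.3 179.35
```

```text
clock: 27.35
eef_pos: [0.4584, -0.1164, 0.0238]
tool_rot: [0.708, 0.706, 0.031, 0.011]
ft_force: [0.0, 0.1, -0.8]
grip_width: 0.0528
t 27.35 p [ 458.4 -116.4   23.8] yaw y -0.21 tilt -0.9978 j [-0.28  0.36 -0.44  0.72  0.04  1.3 ] f [ 0.   0.1 -0.8] w 52.8
turn 0.4 (or -179.6); before-turn axes [-2.6  0.1 15.5] after-turn axes [-2.6  0.1 15.5]
```

```bash
python3 -m crank '[[[-2.6,0,8,0.4,125],[0,0,4,0,125],[0,0,0,0,125]]]'; python3 go.py 459.4 -118.6 8.3 179.35
```

```text
clock: 27.72
eef_pos: [0.4602, -0.1184, 0.0124]
tool_rot: [0.71, 0.704, 0.032, 0.012]
ft_force: [0.4, 0.2, -1.5]
grip_width: 0.0529
t 27.73 p [ 460.2 -118.4   12.4] yaw y -0.51 tilt -0.9976 j [-0.28  0.38 -0.45  0.69  0.04  1.3 ] f [ 0.4  0.2 -1.5] w 52.9
turn 0.1 (or -179.9); before-turn axes [-0.4 -1.   4.1] after-turn axes [-0.4 -1.   4.1]
```

```bash
python3 -m crank '[[[-0.4,-1,2.5,0,125],[0,0,1,0,125]]]'; python3 go.py 459.4 -118.6 8.3 179.35; python3 -m crank '[[[0,-0.3,1,0,125],[0,0,0.5,0,125]]]'; python3 go.py 459.4 -118.6 8.3 179.35
```

```text
clock: 27.98
eef_pos: [0.4598, -0.1188, 0.0092]
tool_rot: [0.709, 0.704, 0.032, 0.013]
ft_force: [0.2, -0.0, -0.4]
grip_width: 0.0529
t 27.98 p [ 459.8 -118.8    9.2] yaw y -0.51 tilt -0.9976 j [-0.28  0.38 -0.45  0.68  0.04  1.3 ] f [ 0.2 -0.  -0.4] w 52.9
turn 0.1 (or -179.9); before-turn axes [ 0.2 -0.5  0.9] after-turn axes [ 0.2 -0.5  0.9]
clock: 28.22
eef_pos: [0.46, -0.1188, 0.0085]
tool_rot: [0.71, 0.704, 0.033, 0.013]
ft_force: [-3.4, 1.2, 6.3]
grip_width: 0.0532
t 28.23 p [ 460.  -118.8    8.5] yaw y -0.51 tilt -0.9975 j [-0.28  0.38 -0.45  0.68  0.04  1.3 ] f [-3.4  1.2  6.3] w 53.2
turn 0.1 (or -179.9); before-turn axes [ 0.2 -0.6  0.2] after-turn axes [ 0.2 -0.6  0.2]
```

```bash
python3 -m crank '[[[0,-0.4,0,0,95],[0,0,0,0,50],[0,0,0,0,0],[0,0,0,0,0]]]'; python3 -m crank '[[[0,0,-15,0,0],[0,0,-25,0,0],[0,0,-25,0,0],[0,0,-10,0,0],[0,0,0,0,0]]]';  python3 go.py 519 424.3 90 165
```

```text
clock: 28.72
eef_pos: [0.46, -0.1191, 0.0086]
tool_rot: [0.71, 0.704, 0.033, 0.014]
ft_force: [-0.8, 1.0, -0.3]
grip_width: 0.0855
clock: 29.35
eef_pos: [0.4542, -0.1209, 0.0842]
tool_rot: [0.71, 0.704, 0.032, 0.012]
ft_force: [0.0, 1.3, -1.3]
grip_width: 0.0855
t 29.35 p [ 454.2 -120.9   84.2] yaw y -0.51 tilt -0.9976 j [-0.29  0.27 -0.38  0.87  0.04  1.29] f [ 0.   1.3 -1.3] w 85.5
turn 14.5 (or -165.5); before-turn axes [545.6  60.2  13.6] after-turn axes [543.5 -78.    4.8]
```

```bash
python3 -m crank '[[[0,0,-10,7,0],[0,0,0,7.5,0],[30,-4,0,0,0],[34,-5,0,0,0],[34,-5,0,0,0],[34,-5,0,0,0],[34,-5,0,0,0],[34,-5,0,0,0],[34,-5,0,0,0],[34,-5,0,0,0],[34,-5,0,0,0]]]'; python3 go.py 519 424.3 90 165; python3 snap.py 6 460 -119
```

```text
clock: 30.72
eef_pos: [0.4859, 0.1884, 0.0918]
tool_rot: [0.797, 0.603, 0.025, 0.003]
ft_force: [-0.3, -0.0, -0.1]
grip_width: 0.0856
t 30.73 p [485.9 188.4  91.8] yaw y -15.84 tilt -0.9987 j [ 0.36  0.35 -0.23  0.94  0.01  2.21] f [-0.3 -0.  -0.1] w 85.6
turn -0.8 (or 179.2); before-turn axes [235.8 -32.6   9.4] after-turn axes [236.3 -29.1   9.6]
```

View pics/s6.png

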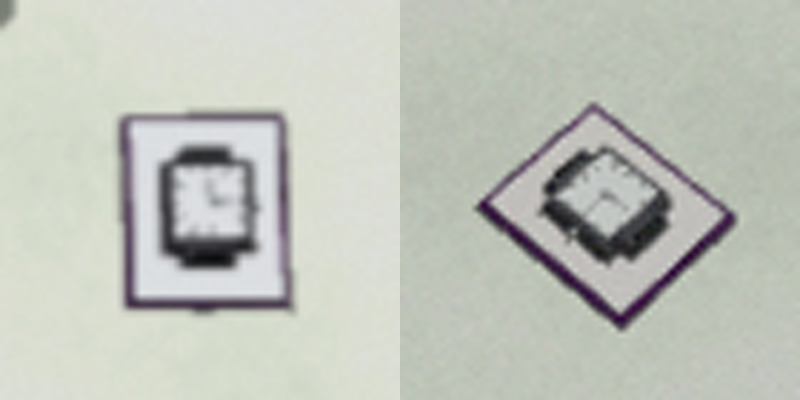

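```bash
python3 -m crank '[[[34,-4,1,-0.8,0],[34,-4,1,0,0],[34,-4,1,0,0],[34,-4,1,0,0],[34,-4,1,0,0],[30,-4,1,0,0],[22,-3,1,0,0],[0,0,0,0,0]]]'; python3 go.py 519 424.3 30 165
```

```text
clock: 31.82
eef_pos: [0.5148, 0.4101, 0.0795]
tool_rot: [0.793, 0.609, 0.017, 0.004]
ft_force: [0.8, -0.5, -0.2]
grip_width: 0.0853
t 31.82 p [514.8 410.1  79.5] yaw y -15.0 tilt -0.9994 j [ 0.68  0.62  0.18  1.1  -0.01  2.51] f [ 0.8 -0.5 -0.2] w 85.3
turn -0.0 (or 180.0); before-turn axes [13.7 -0.9 49.8] after-turn axes [13.7 -0.9 49.8]
```

```bash
python3 -m crank '[[[13.5,-1,20,0,0],[0,0,20,0,0],[0,0,8,0,0],[0,0,0,0,0]]]'; python3 go.py 519 423.8 -2.5 165; python3 snap.py 7 519 424
```

```text
clock: 32.33
eef_pos: [0.5182, 0.4182, 0.0278]
tool_rot: [0.794, 0.607, 0.013, 0.005]
ft_force: [-0.1, 0.2, 0.1]
grip_width: 0.0854
t 32.33 p [518.2 418.2  27.8] yaw y -15.21 tilt -0.9996 j [ 0.68  0.69  0.16  1.02 -0.01  2.52] f [-0.1  0.2  0.1] w 85.4
turn -0.2 (or 179.8); before-turn axes [ 5.2 -1.4 30.4] after-turn axes [ 5.2 -1.3 30.4]
```

View pics/s7.png

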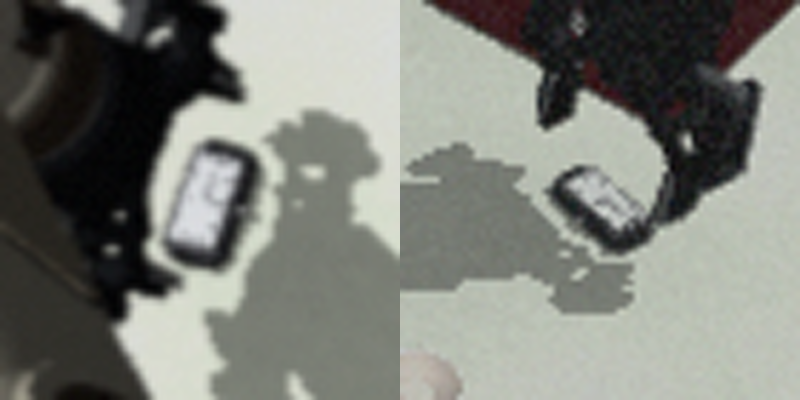

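Watch lies between the jaws. Down.

```bash
python3 -m crank '[[[5.2,-1.4,10,-0.2,0],[0,0,10,0,0],[0,0,6,0,0],[0,0,0,0,0]]]'; python3 go.py 519 423.8 -2.5 165
```

```text
clock: 32.92
eef_pos: [0.5204, 0.4256, 0.003]
tool_rot: [0.793, 0.609, 0.016, 0.004]
ft_force: [0.7, 0.1, 0.2]
grip_width: 0.0854
t 32.92 p [520.4 425.6   3. ] yaw y -14.99 tilt -0.9995 j [ 0.69  0.72  0.15  0.97 -0.01  2.52] f [0.7 0.1 0.2] w 85.4
turn 0.0 (or -180.0); before-turn axes [-2.2 -1.1  5.4] after-turn axes [-2.2 -1.1  5.4]
```

```bash
python3 -m crank '[[[-2.2,-1.1,4,0,0],[0,0,1.5,0,0]]]'; python3 go.py 519 423.8 -2.5 165;  python3 -m crank '[[[0,0,0,0,110],[0,0,0,0,110],[0,0,0,0,110],[0,0,0,0,110],[0,0,0,0,110]]]'; python3 go.py 519 423.8 -2.5 165
```

```text
clock: 33.17
eef_pos: [0.5189, 0.4238, -0.0027]
tool_rot: [0.793, 0.609, 0.016, 0.004]
ft_force: [-0.9, -1.1, -0.6]
grip_width: 0.0854
t 33.17 p [518.9 423.8  -2.7] yaw y -14.99 tilt -0.9995 j [ 0.69  0.72  0.14  0.96 -0.01  2.52] f [-0.9 -1.1 -0.6] w 85.4
turn 0.0 (or -180.0); before-turn axes [ 0.   0.1 -0.2] after-turn axes [ 0.   0.1 -0.2]
clock: 33.8
eef_pos: [0.5193, 0.424, -0.0018]
tool_rot: [0.793, 0.609, 0.017, 0.004]
ft_force: [-0.3, 0.2, -0.9]
grip_width: 0.0588
t 33.8 p [519.3 424.   -1.8] yaw y -15.0 tilt -0.9994 j [ 0.69  0.72  0.14  0.96 -0.01  2.52] f [-0.3  0.2 -0.9] w 58.8
turn 0.0 (or -180.0); before-turn axes [-0.3 -0.3  0.7] after-turn axes [-0.3 -0.3  0.7]
```

```bash
python3 -m crank '[[[0,0,-10,0,110],[0,0,-20,0,110],[0,0,-25,-8,110],[0,0,-25,-8,110],[0,0,-15,-8,110],[0,0,0,-8,110],[0,0,0,0,110]]]'; python3 go.py 345.6 -269.8 90 18.1
```

```text
clock: 34.67
eef_pos: [0.5164, 0.423, 0.0999]
tool_rot: [0.588, 0.809, 0.015, 0.009]
ft_force: [-0.3, -0.1, -1.0]
grip_width: 0.0592
t 34.67 p [516.4 423.   99.9] yaw y 17.97 tilt -0.9994 j [ 0.69  0.62  0.24  1.16 -0.01  1.95] f [-0.3 -0.1 -1. ] w 59.2
turn -0.1 (or 179.9); before-turn axes [-606.3 -376.4   -5.6] after-turn axes [-605.4 -377.7   -5.6]
```

```bash
python3 -m crank '[[[-20,-12,0,0,110],[-32,-20,0,0,110],[-34,-21,0,0,110],[-34,-21,0,0,110],[-34,-21,0,0,110],[-34,-21,0,0,110],[-34,-21,0,0,110],[-34,-21,0,0,110],[-34,-21,0,0,110],[-34,-21,0,0,110],[-34,-21,0,0,110]]]'; python3 go.py 345.6 -269.8 90 18.1
```

```text
clock: 36.05
eef_pos: [0.4098, 0.0065, 0.0919]
tool_rot: [0.597, 0.802, 0.018, 0.011]
ft_force: [0.7, -0.3, -1.2]
grip_width: 0.0589
t 36.05 p [409.8   6.5  91.9] yaw y 16.62 tilt -0.9991 j [ 0.    0.16 -0.49  0.88  0.02  1.29] f [ 0.7 -0.3 -1.2] w 58.9
turn -1.5 (or 178.5); before-turn axes [-246.4 -140.5   -5. ] after-turn axes [-242.7 -146.8   -5.3]
```

```bash
python3 -m crank '[[[-33,-19,0,-1.5,110],[-34,-21,0,0,110],[-34,-21,0,0,110],[-34,-21,0,0,110],[-34,-21,0,0,110],[-34,-20,0,0,110],[-25,-14,0,0,110],[-8,-5,0,0,110],[0,0,0,0,110]]]'; python3 go.py 345.6 -269.8 30 18.1
```

```text
clock: 37.17
eef_pos: [0.3428, -0.2724, 0.0882]
tool_rot: [0.597, 0.802, 0.019, 0.015]
ft_force: [0.6, 0.3, -0.5]
grip_width: 0.0593
t 37.17 p [ 342.8 -272.4   88.2] yaw y 16.67 tilt -0.9988 j [-0.7   0.22 -0.42  0.9   0.04  0.58] f [ 0.6  0.3 -0.5] w 59.3
turn -1.4 (or 178.6); before-turn axes [ 1.7  0.6 58.3] after-turn axes [ 1.6  0.6 58.3]
```

```bash
python3 -m crank '[[[1.7,0.6,20,-1.4,110],[0,0,25,0,110],[0,0,15,0,110],[0,0,4,0,110],[0,0,0,0,110]]]'; python3 go.py 345.6 -269.8 6.7 18.1
```

```text
clock: 37.8
eef_pos: [0.3476, -0.2649, 0.0239]
tool_rot: [0.586, 0.81, 0.02, 0.015]
ft_force: [-0.4, 0.7, -0.5]
grip_width: 0.0593
t 37.8 p [ 347.6 -264.9   23.9] yaw y 18.29 tilt -0.9988 j [-0.68  0.32 -0.51  0.72  0.04  0.57] f [-0.4  0.7 -0.5] w 59.3
turn 0.2 (or -179.8); before-turn axes [-4.  -4.3 17. ] after-turn axes [-4.  -4.3 17. ]
```

```bash
python3 -m crank '[[[-4,-4.3,8,0.2,110],[0,0,4,0,110],[0,0,0,0,110]]]'; python3 go.py 345.6 -269.8 6.7 18.1
```

```text
clock: 38.17
eef_pos: [0.3463, -0.2707, 0.0122]
tool_rot: [0.587, 0.809, 0.02, 0.016]
ft_force: [0.8, 0.0, -1.0]
grip_width: 0.0589
t 38.17 p [ 346.3 -270.7   12.2] yaw y 18.09 tilt -0.9987 j [-0.69  0.34 -0.51  0.69  0.04  0.56] f [ 0.8  0.  -1. ] w 58.9
turn -0.0 (or 180.0); before-turn axes [ 1.1 -0.6  5.5] after-turn axes [ 1.1 -0.6  5.5]
```

```bash
python3 -m crank '[[[1,-0.8,3,0,110],[0,0,1.5,0,110]]]'; python3 go.py 345.6 -269.8 6.7 18.1;python3 -m crank '[[[0,0,1,0,110],[0,0,0.5,0,110]]]'; python3 go.py 345.6 -269.8 6.7 18.1
```

```text
clock: 38.42
eef_pos: [0.3455, -0.2702, 0.0077]
tool_rot: [0.587, 0.809, 0.02, 0.017]
ft_force: [-0.4, -0.6, -0.8]
grip_width: 0.0588
t 38.42 p [ 345.5 -270.2    7.7] yaw y 18.07 tilt -0.9987 j [-0.69  0.34 -0.52  0.67  0.04  0.56] f [-0.4 -0.6 -0.8] w 58.8
turn -0.0 (or 180.0); before-turn axes [0.4 0.2 1. ] after-turn axes [0.4 0.2 1. ]
clock: 38.67
eef_pos: [0.3457, -0.2704, 0.0067]
tool_rot: [0.587, 0.809, 0.02, 0.017]
ft_force: [-1.7, -0.1, 7.8]
grip_width: 0.059
t 38.67 p [ 345.7 -270.4    6.7] yaw y 18.06 tilt -0.9986 j [-0.69  0.35 -0.52  0.67  0.04  0.56] f [-1.7 -0.1  7.8] w 59.0
turn -0.0 (or 180.0); before-turn axes [ 0.6  0.1 -0. ] after-turn axes [ 0.6  0.1 -0. ]
```

Contact at 6.7 mm; release, lift, then move aside to look.

```bash
python3 -m crank '[[[0,0,-0.3,0,85],[0,0,0,0,40],[0,0,0,0,0],[0,0,0,0,0],[0,0,-15,0,0],[0,0,-25,0,0],[0,0,-30,0,0],[0,0,-30,0,0]]]'; python3 -m crank '[[[-30,-20,0,0,0],[-30,-20,0,0,0],[-30,-20,-10,0,0],[-30,-20,-10,0,0],[-30,-20,-10,0,0],[0,0,0,0,0]]]';python3 snap.py 8
python3 - <<'E'
from meas import *
t=load("top8"); im=cv2.convertScaleAbs(t["img"],alpha=1.7); cv2.imwrite("pics/t8.png",im)
L=[]
for k in T:
    for n in("top8","scene8"):
        c=load(n); u,v=proj(c,np.array([*T[k],.01])).astype(int)
        L.append(cv2.resize(cv2.convertScaleAbs(c["img"][v-26:v+26,u-26:u+26],alpha=1.7),(200,200),interpolation=cv2.INTER_CUBIC))
cv2.imwrite("pics/all8.png",np.vstack([np.hstack(L[0::2]),np.hstack(L[1::2])]))
E
```

```text
clock: 39.67
eef_pos: [0.3389, -0.2701, 0.1069]
tool_rot: [0.587, 0.809, 0.02, 0.014]
ft_force: [1.3, -0.4, -0.1]
grip_width: 0.0854
clock: 40.42
eef_pos: [0.2896, -0.4506, 0.1358]
tool_rot: [0.586, 0.81, 0.02, 0.017]
ft_force: [0.3, -0.3, -0.4]
grip_width: 0.0857
```

View pics/t8.png

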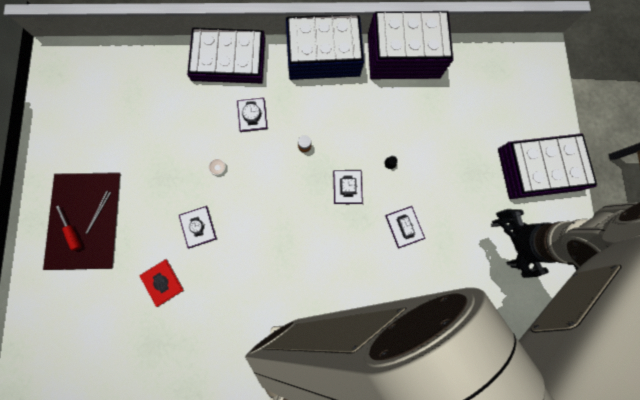

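View pics/all8.png

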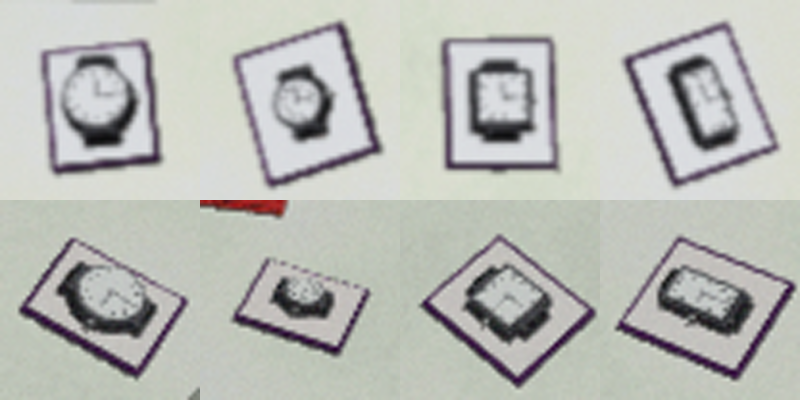

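Run:
```python
from meas import *
exp={"large":.035,"small":.026,"square":.031,"oblong":.031}
for k in T:
  for n in("top8","scene8"):
    c=load(n); r=tray(load(n[:-1]+"0"),T[k]); ref=r[0]*1e3; xy=ref/1e3
    big,f,p=patch(c,xy,.021,15)
    out=[]
    for thr in range(70,121,5):
        try: d=dialz(c,xy,.021,thr,half=15)
        except Exception: continue
        if max(d[2:4])<48: out.append((thr,(d[:2]-ref).round(1).tolist(),d[2:].tolist()))
    print(k,n,ref.round(1),round(r[1],1),out[:3])
    # dark silhouette
    m=pick(big<70,p); P=world(c,m,f,.0135)
    h=cv2.convexHull((P*1e3).astype(np.float32)); M=cv2.moments(h); ct=np.array([M["m10"],M["m01"]])/M["m00"]
    print("   sil off",(ct-ref).round(1),"ang",round(np.degrees(.5*np.arctan2(2*M["mu11"],M["mu20"]-M["mu02"])),1),np.round(np.hstack(cv2.minAreaRect(h)),1))
for nm,xy in(("loupe",(.529,-.243)),("jar",(.579,-.004))):
    for cn in("top","scene"):
        a,b=load(cn+"0"),load(cn+"8"); u,v=proj(a,np.array([*xy,.02])).astype(int); s=np.s_[v-14:v+14,u-14:u+14]
        print(nm,cn,"mean abs diff",np.abs(a["img"][s].astype(int)-b["img"][s]).mean().round(2))
```

```text
large top8 [676.  147.1] 5.4 [(105, [1.1, 0.7], [42.2, 41.9, 65.1]), (110, [0.8, 0.8], [40.9, 41.1, 62.4]), (115, [0.7, 0.6], [39.6, 40.1, 63.5])]
   sil off [-12.7  -4.2] ang -55.1 [660.6 140.3  40.8  53.1  23.8]
large scene8 [674.9 148.4] 5.9 [(100, [1.2, 0.8], [42.4, 42.4, 55.4]), (105, [0.7, 0.5], [41.4, 41.4, 42.5]), (110, [1.0, 0.1], [38.5, 40.0, 52.0])]
   sil off [ 0.4 -4.6] ang 6.0 [675.7 140.4  66.9  51.2   5.4]
small top8 [356.7 290.3] 17.6 [(100, [0.1, 0.5], [27.2, 26.9, 88.9]), (105, [0.1, 0.4], [26.3, 26.0, 88.9]), (110, [-3.8, 0.5], [25.0, 17.4, 81.5])]
   sil off [-0.5 -2.8] ang 18.2 [356.7 286.   50.5  33.3  12.1]
small scene8 [355.3 291.2] 17.7 [(115, [-36.0, 47.4], [14.3, 33.6, 61.5])]
   sil off [ 1.3 -3.4] ang 14.9 [357.5 285.8  51.5  41.6  18.3]
square top8 [ 459.3 -119.1] 178.2 [(75, [1.3, -0.3], [34.7, 35.3, 89.0]), (80, [1.3, -0.1], [34.3, 34.4, 89.0]), (85, [1.1, -0.2], [33.4, 34.0, 88.5])]
   sil off [-1.2  1.6] ang 4.7 [ 459.  -118.8   44.3   59.1   89.9]
square scene8 [ 459.1 -118.1] 179.6 [(75, [0.6, 0.3], [35.3, 35.1, 0.6]), (80, [0.6, 0.3], [34.8, 34.5, 0.5]), (85, [0.5, 0.3], [34.4, 33.9, 0.3])]
   sil off [ 0.8 -1.5] ang -5.8 [ 459.7 -119.8   49.    60.9   89.7]
oblong top8 [ 345.5 -270.4] 18.3 [(95, [0.3, -0.4], [42.9, 22.5, 17.3]), (100, [0.1, -0.5], [42.1, 21.7, 16.5]), (105, [-0.0, -0.1], [41.0, 21.2, 19.2])]
   sil off [-0.6  1.2] ang 18.5 [ 344.6 -269.1   64.3   32.2   18.2]
oblong scene8 [ 345.5 -269.4] 18.1 [(75, [-0.2, 0.5], [44.9, 23.7, 17.7]), (80, [-0.1, 0.4], [44.5, 23.0, 18.3]), (85, [-0.1, 0.3], [44.0, 22.5, 17.8])]
   sil off [ 1.  -1.1] ang 15.7 [ 346.5 -271.2   68.1   37.5   18. ]
loupe top mean abs diff 7.73
loupe scene mean abs diff 2.53
jar top mean abs diff 8.26
jar scene mean abs diff 2.3
```

```bash
python3 - <<'E'
from meas import *
a,b=load("top0"),load("top8")
print("bg",np.abs(a["img"][100:120,180:220].astype(int)-b["img"][100:120,180:220]).mean(), a["img"][100:120,180:220].mean(),b["img"][100:120,180:220].mean())
for nm,xy in(("loupe",(.529,-.243)),("jar",(.579,-.004))):
    for cn in("top","scene"):
        for s in "08":
            c=load(cn+s); u,v=proj(c,np.array([*xy,.02])).astype(int); g=cv2.cvtColor(c["img"],cv2.COLOR_BGR2GRAY)[v-14:v+14,u-14:u+14]
            m=cv2.moments((g<np.median(g)*.72).astype(np.uint8),True); print(nm,cn,s,round(m["m10"]/m["m00"],2),round(m["m01"]/m["m00"],2),m["m00"])
E
python3 -m crank '[[[0,0,0,0,0]]]'
python3 - <<'E'
from workcell import bot
print(bot.job_done())
E
```

```text
bg 9.096666666666666 116.87625 125.97291666666666
loupe top 0 13.8 17.49 161.0
loupe top 8 13.8 17.49 161.0
loupe scene 0 13.29 14.13 210.0
loupe scene 8 13.29 14.13 210.0
jar top 0 15.35 20.39 126.0
jar top 8 15.39 20.35 127.0
jar scene 0 11.65 17.53 179.0
jar scene 8 11.65 17.53 179.0
clock: 40.65
eef_pos: [0.2896, -0.4461, 0.1342]
tool_rot: [0.585, 0.811, 0.021, 0.015]
ft_force: [0.4, -0.4, 1.2]
grip_width: 0.0856
the job is handed in; nothing more can be done
None
```

All four watch heads (large round, small round, square, oblong) were gripped by their lug ends, set down on their matching trays and released. The job was handed in at about 41 s on the robot's clock, with the gripper open and clear of everything.

**Centring and alignment:** In the final pictures all four lie dial up. The dial centres sit within about 1.4 mm of the outlines, and the lugs are aligned within about 1–2°.
- In the scene camera the dial of the small round watch could not be separated from the pad. Its centring (about 0.5 mm) is from the top camera only, backed by eye.
- The dark-silhouette check disagreed with the dial check by several mm, mostly for the two round watches. I put that down to visible side walls and a merged mask, and went by the dial.

**Set-down:** The large watch touched down with hardly any measurable force, the square and oblong at about 6–8 N. On the small one I pressed to about 9 N after touchdown to try to level it, which had no effect.

**Tool tilt:** The tool drifted up to about 4° off vertical over the run. Because of that, one end of the small watch probably settled by 1–2 mm on release. The other three were let go with less tilt relative to their grip.

**Bystanders:** The loupe and jar have the same image positions before and after, to within 0.05 pixel in both views.

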